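# Check battery packs for swelling in the bench caliper

## Task

Sweep the offcuts off the bed of the bench caliper into its blue catch tray with the brush, never touching them with the gripper. Then gauge the battery packs that are there, teal first, then blue, then yellow: stand each pack square between the jaws and slide the jaw shut by its orange tab, gently, until it presses the pack against the anvil and the force registers; packs under 40 mm go standing on the green mat, a thicker (swollen) one on the red mat. Finish with the jaw backed right off and the brush standing on its round cork mat, and leave the other things on the bench where they are.

Things in the scene. Friction and masses are not known exactly. Their poses are not given: they have to be found in the camera images.
- gauge: bench caliper, fixed (place and yaw vary). Origin: centre of its underside; x away from the robot, y along the jaw travel towards the anvil, z up. Grey bed x -85 to +80, y -130 to +130 mm, top 40 mm up. Behind it a steel rail at x 60 to 80, 70 mm high, with a slide head (x 43 to 93, 102 mm high) that travels with the jaw
- tray (a point): centre of the floor of the blue catch tray, which lies directly in front of the bed: inside 101 mm (gauge x -186 to -85) by 252 mm (y), floor 3 mm up, walls 30 mm high; what is swept off the bed's front edge (gauge x = -85, 40 mm up) drops into it
- anvil: fixed fork at the +y end of the bed, facing -y: two prongs 20 mm wide centred at x = -32 and +32 (44 mm finger gap between), 40 mm deep, 44 to 80 mm over the gauge's underside, joined by a bridge 40 to 55 mm behind the faces. Origin: in the plane of the contact faces (gauge y = +70) at x = 0, at the height of the gauge's underside
- jaw: moving fork, mirror image of the anvil with the same prongs and bridge, facing +y of the gauge; its origin lies in the plane of its contact faces, x = 0, at the height of the gauge's underside; carried by the slide
- carriage (a joint): slide of the moving jaw in m: 0 = backed right off (140 mm between the contact faces), grows to at most 0.125 as the jaw moves towards the anvil; gap between the faces = 0.140 - value. It has 3 N of friction and stays where it is left
- tab (a point): top centre of the orange tab that moves the jaw: an upright block 18 mm along the gauge's y, 30 mm along its x, rising 50 mm from the jaw's top (80 mm over the gauge's underside) to this point (130 mm); 47.5 mm behind the jaw's contact faces; pinch it from above
- pack_teal: standing battery pack, a solid box 110 mm long (its x) and 44 mm tall with two flat copper tabs on top; teal wrap with a black band; 30 mm thick (its y), which is what the gauge measures; 0.2 kg; origin at the centre of its underside. May be absent.
- pack_blue: standing battery pack, a solid box 110 mm long (its x) and 44 mm tall with two flat copper tabs on top; blue wrap with a black band; 37 mm thick (its y), which is what the gauge measures; 0.2 kg; origin at the centre of its underside. May be absent.
- pack_yellow: standing battery pack, a solid box 110 mm long (its x) and 44 mm tall with two flat copper tabs on top; yellow wrap with a black band; 46 mm thick (its y), which is what the gauge measures; 0.2 kg; origin at the centre of its underside. May be absent.
- brush: block brush standing on its bristles: black bristles 100 mm (its x) by 24 mm (its y), 30 mm tall; wooden head 104 x 26 mm up to z 48 mm; wooden grip block 70 mm (x) by 18 mm (y) from z 48 to 92 mm, pinched across y; 0.12 kg; origin at the centre of the underside of the bristles. Starts standing on the cork mat
- brush_mat: round cork mat, fixed, 140 mm across and 3 mm thick, origin at the centre of its underside
- scrap_bracket: grey aluminium L-shaped offcut, 42 x 26 mm, 26 mm high at one end; origin at the centre of its underside; starts lying on the gauge bed between the jaws; 30 g. May be absent.
- scrap_case: red plastic chunk, 44 x 24 x 20 mm; origin at the centre of its underside; starts lying on the gauge bed between the jaws; 30 g. May be absent.
- scrap_block: copper offcut, 38 x 26 x 18 mm; origin at the centre of its underside; starts lying on the gauge bed between the jaws; 30 g. May be absent.
- scrap_frame: white plastic chunk, 44 x 22 x 22 mm; origin at the centre of its underside; starts lying on the gauge bed between the jaws; 30 g. May be absent.
- mat_green: green mat, fixed, 150 mm (x) by 170 mm (y), 3 mm thick, for packs under 40 mm; origin at the centre of its underside; large enough for two packs side by side
- mat_red: red mat, same size, for a swollen pack; origin at the centre of its underside
- multimeter: bystander: yellow multimeter lying, 150 x 80 x 40 mm
- screwdriver: bystander: screwdriver lying on the bench
- tape: bystander: blue roll of tape lying flat, 90 mm across, 20 mm high
- spray: bystander: spray can, 56 mm across, 120 mm tall
- carton: bystander: cardboard box 100 x 140 x 60 mm
- coil: bystander: copper coil, 60 mm across, 25 mm high
Not all that is in view belongs to the job. Of the things that look like the brush, the largest one is meant.

How it is judged (in metres and radians):
On the way, in this order (a step that is already met when the one before it is completed fails the run):
1. the offcuts are all swept into the catch tray (x of scrap_bracket in the frame of gauge between -0.195 and -0.082 m and y of scrap_bracket in the frame of gauge between -0.13 and 0.13 m and z of each of scrap_bracket, scrap_case, scrap_block, scrap_frame in the frame of gauge below 0.06 m and x of scrap_case in the frame of gauge between -0.195 and -0.082 m and y of scrap_case in the frame of gauge between -0.13 and 0.13 m and x of scrap_block in the frame of gauge between -0.195 and -0.082 m and y of scrap_block in the frame of gauge between -0.13 and 0.13 m and x of scrap_frame in the frame of gauge between -0.195 and -0.082 m and y of scrap_frame in the frame of gauge between -0.13 and 0.13 m), for 0.2 s.
2. the teal pack is pressed square between jaw and anvil (over 2 N on both) (contact force between each of jaw, anvil and pack_teal above 2 N and angle between the x axis of pack_teal and the x axis of gauge, either way round below 0.08 rad), for 0.05 s.
3. the blue pack is pressed square between jaw and anvil (over 2 N on both) (contact force between each of jaw, anvil and pack_blue above 2 N and angle between the x axis of pack_blue and the x axis of gauge, either way round below 0.08 rad), for 0.05 s.
4. the yellow pack is pressed square between jaw and anvil (over 2 N on both) (contact force between each of jaw, anvil and pack_yellow above 2 N and angle between the x axis of pack_yellow and the x axis of gauge, either way round below 0.08 rad), for 0.05 s.
At the end, for the whole second after the job is handed in: Offcuts all in the catch tray; teal and blue packs standing (within 0.15 rad) at rest with their centres over the green mat, the yellow one over the red mat; brush standing on its cork mat within 45 mm of its centre; jaw backed off to within 20 mm of its stop (all of step 1 and x of pack_teal in the frame of mat_green between -0.075 and 0.075 m and y of pack_teal in the frame of mat_green between -0.085 and 0.085 m and z of each of pack_teal, pack_blue in the frame of mat_green below 0.012 m and angle between each of pack_teal, pack_blue, pack_yellow, brush's own z axis and vertical below 0.15 rad and linear speed of each of pack_teal, pack_blue, pack_yellow below 0.02 m/s and x of pack_blue in the frame of mat_green between -0.075 and 0.075 m and y of pack_blue in the frame of mat_green between -0.085 and 0.085 m and x of pack_yellow in the frame of mat_red between -0.075 and 0.075 m and y of pack_yellow in the frame of mat_red between -0.085 and 0.085 m and z of pack_yellow in the frame of mat_red below 0.012 m and horizontal distance between brush and brush_mat below 0.045 m and height (world z) of brush below 0.012 m and value of joint carriage below 0.02 m); the robot touches nothing.
It fails at once if the gripper or arm touches an offcut (contact force between any of the fingers, the arm and scrap_bracket above 0.5 N or contact force between any of the fingers, the arm and scrap_case above 0.5 N or contact force between any of the fingers, the arm and scrap_block above 0.5 N or contact force between any of the fingers, the arm and scrap_frame above 0.5 N).
It fails at once if a pack is squeezed in the caliper with more than 60 N (contact force between jaw and pack_teal above 60 N or contact force between jaw and pack_blue above 60 N or contact force between jaw and pack_yellow above 60 N).
It fails at once if a bystander is moved more than 30 mm (distance of any of multimeter, screwdriver, tape, spray, carton, coil from where it was at the start of the episode above 0.03 m).
Of pack_teal, pack_blue, pack_yellow only 2 to 3 are there at a start; the rules pass over those that are not, and their reading is None.
Of scrap_bracket, scrap_case, scrap_block, scrap_frame only 2 to 4 are there at a start; the rules pass over those that are not, and their reading is None.
At some moment in a run one of pack_teal, pack_blue, pack_yellow may be knocked a few centimetres aside while the robot is not near it.
It also fails if it takes over 210 s, if anything falls off the work surface, if the arm or the gripper's body presses on something with over 40 N, if the wrist force passes 120 N, or if a joint passes its speed limit or range.

## Robot

A 7-joint arm with a two-finger parallel gripper is mounted at the origin on the work surface. World frame = base frame: x ahead of the robot, y to its left, z up, the work surface at z = 0. Lengths are in mm, angles in rad, forces in N, time in s.
With the tool pointing down it reaches from about 425 to 950 mm from the base axis. Payload 16.7 kg.
Tool frame: the origin (TCP) lies at the very end of the fingers, on their centre line; the grasp point (between the pads) lies 19 mm behind it; y points along the fingers, z is the direction in which the jaws open and shut, and the axes are right-handed (so a half turn about y gives the same grasp; the last joint's range is limited). The gripper opens to 94 mm and grips with 3 to 60 N. Pads are 16 mm wide; open, the fingers measure 119 mm over their backs; the gripper's body (75 mm by 177 mm) begins 78 mm behind the grasp point.
Start: joints at [-1.464, 0.426, 0.074, 1.606, -0.034, 1.111, -0.067], TCP at [170.793, 652.995, 174.867] pointing down, gripper open.
Joint ranges: [-2.85, 2.85], [-0.5, 2.14], [-1.23, 1.37], [0.21, 2.46], [-1.02, 4.16], [0.16, 2.05], [-2.73, 2.73]. Speed limits (rad/s): [1.89, 1.89, 2.39, 2.39, 3.01, 3.01, 3.01].

## Interface

Orientations are given as a unit quaternion [x, y, z, w].
In Python, from rig import readout, get_image, arm gives the robot as it stands.
- The arm moves only by the tool servo_tool, never from a script. Its argument "increments" is a list that holds one entry, the list of rows, each a list of 4 numbers: the shift along the tool's x, y, z in mm, then the turn about the tool's y in rad. A call has 1 to 10 rows; each row is the pose to reach, as a shift and turn from the pose measured when the call began, along the tool's axes at that moment; what a row does not reach only later rows make up. A row lasts 1/10 s, in which the tool goes at most 50 mm and 8.59 degrees, less where a joint would pass 70% of its speed; a pose out of reach is approached as far as the arm can. A call with a gripper value outside its range is refused whole. "fingers" is the finger opening in mm, from 0 to 94, set as the call begins (left out, the last holds). The fingers move at their own pace and stop on an object; "squeeze" is the grip in N (left out, the last holds). Time passes only in rows, so rows that repeat a pose let the fingers close. It gives the time, the measured TCP pose, the force and the opening at its end, in the units of the state.
- readout.read_state(): the state, without advancing time (a new reading comes with each control period).
- get_image(name): name is "scene" or "top" or "wrist"; returns a dict with "img" (480x640x3 uint8, red, green, blue), "range_z" (480x640 float32, mm along the optical axis (not along the pixel's ray), 0 where there is no reading), "fov_y" (degrees; the focal length in pixels is half the picture's height over the tangent of half this angle, whatever the lens; pixels are square), "cx", "cy" (the principal point, pixels), "rvec" (rotation vector, rad) and "tvec" (3), from world to camera coordinates, as OpenCV has them. Camera axes: x right, y down, z forward; pixel columns grow to the right and rows downward; lengths in mm; the calibration is good to about 2 mm. A picture is of the moment at which its call begins.
- arm.close_job(): hands the job in, once; it reports no verdict.
The state is a dict: "time": time; "qpos": joint angles; "joint_vel": joint speeds; "joint_efforts": joint torques, N m; "position": TCP position; "tcp_rot": TCP orientation; "ft_force": force on the tool from outside, world axes, zero at the start; "torque": the same for the moment, N m; "width": finger opening in mm.
Only numpy, scipy, OpenCV 4.12 (cv2) and the standard library are available. Lean on these libraries where they do the work, as an engineer would, in place of code of your own. Each camera call takes 0.05 s, during which the arm holds its last target.

## Working session

There is one attempt and no reset: what is moved stays moved. The work goes in short steps, Python scripts to look and compute and a tool call to move; the robot and the scene stay as the last step left them, time stands still between calls to the robot, and variables do not carry over. Pictures are saved under pics/ and viewed, and the job is handed in when it is done.

Besides the shell and the picture viewer there is one more tool, called as name([rows], argument=value, ...), one row to a line, values as JSON. servo_tool: Moves the arm, as the interface text tells. Its arguments: {"type":"object","properties":{"increments":{"type":"array","items":{"type":"array","items":{"type":"array","items":{"type":"number"}}}},"fingers":{"type":"number"},"squeeze":{"type":"number"}},"required":["increments"]}

```bash
ls; mkdir -p pics; cat > h.py <<'E'
import numpy as np, cv2
from rig import readout, get_image, arm
def cam(n, save=None):
    d=get_image(n)
    if save: cv2.imwrite('pics/'+save+'.png', d['img'][:,:,::-1])
    R,_=cv2.Rodrigues(np.array(d['rvec'],float)); t=np.array(d['tvec'],float).reshape(3)
    f=d['img'].shape[0]/2/np.tan(np.radians(d['fov_y'])/2)
    d.update(R=R,t=t,f=f)
    z=d['range_z']; v,u=np.mgrid[:z.shape[0],:z.shape[1]]
    P=np.stack([(u-d['cx'])/f*z,(v-d['cy'])/f*z,z],-1)
    W=(P-t)@R; W[z<=0]=np.nan
    d['W']=W
    return d
def proj(d,p):
    c=d['R']@np.array(p,float)+d['t']; return c[:2]/c[2]*d['f']+[d['cx'],d['cy']]
E
python3 - <<'E'
from h import *
import pickle
for n in ['scene','top','wrist']:
    d=cam(n,n+'0'); pickle.dump(d,open(n+'0.pkl','wb'))
    print(n,d['f'],-d['R'].T@d['t'],d['R'][2])
s=readout.read_state();print(s)
E
```

```text
pics
scene 578.8986312350924 [1549.56663631  673.46111395 1059.55710586] [-0.64343782 -0.45656757 -0.61443781]
top 584.757237617136 [ 415.9227417   -49.46188726 1611.40214612] [ 0.09139778  0.00251252 -0.99581129]
wrist 399.3548006538326 [ 96.20124536 672.69169671 384.39843304] [ 0.25560415 -0.06802217 -0.96438556]
{'time': 0.15, 'qpos': array([-1.46448904,  0.42660761,  0.07386765,  1.60646268, -0.03408956,
        1.11077752, -0.06711797]), 'joint_vel': array([-0.00068858, -0.00161567, -0.00057822, -0.00112145,  0.00037363,
        0.00111881,  0.00027814]), 'joint_efforts': array([ 3.89055291e-03, -9.36286783e+01,  3.66970673e+00, -4.54417169e+01,
       -4.86936083e-02,  1.79402099e-02,  4.90397269e-05]), 'position': array([170.73562134, 652.668782  , 174.32279312]), 'tcp_rot': array([ 0.70167979, -0.0902316 ,  0.09019783, -0.70097652]), 'ft_force': array([ 0.10799411, -0.26756465, -0.27852685]), 'torque': array([-0.0212097 , -0.00807064, -0.01325692]), 'width': 94.08988579250416}
```

View pics/top0.png

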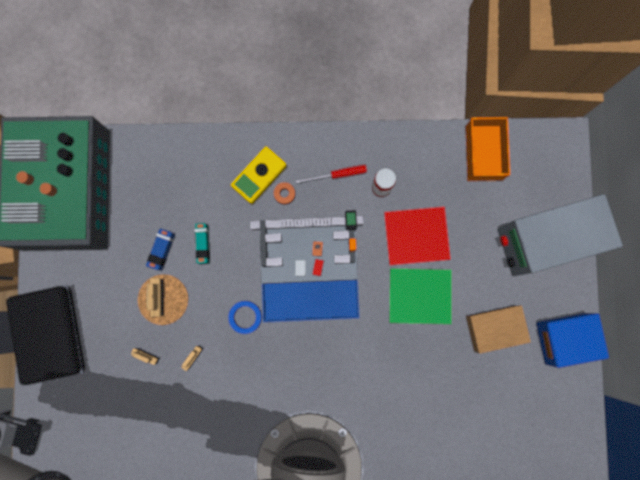

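View pics/scene0.png

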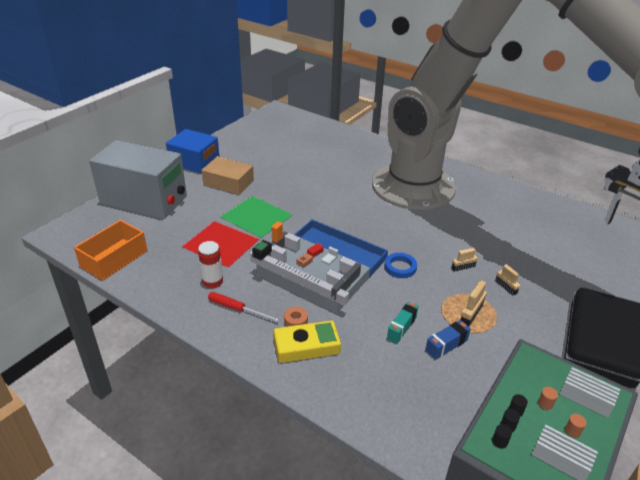

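View pics/wrist0.png

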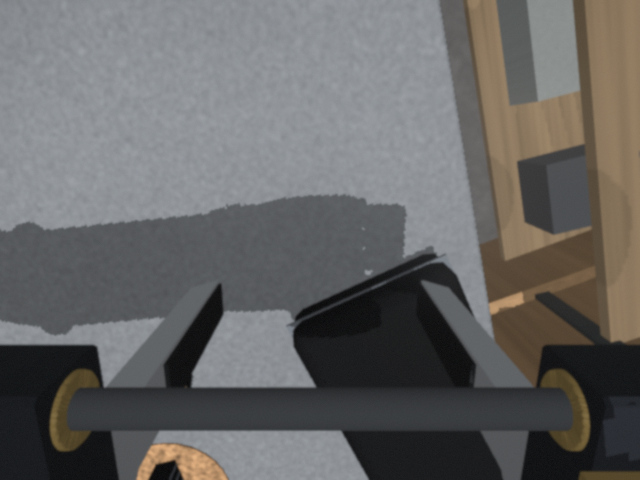

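The top view shows the brush candidates: (156,296) on cork, and two small ones at (145,355) and (192,357). The largest, the one on the cork mat, should be the one meant. Teal is at (202,243), blue at (160,248), and there is no yellow pack. The gauge is centred at about (310,250). I'll enlarge these crops.

```bash
python3 - <<'E'
import cv2
im=cv2.imread('pics/top0.png')
a=cv2.resize(im[210:380,120:270],None,fx=3.5,fy=3.5,interpolation=cv2.INTER_CUBIC);cv2.imwrite('pics/c1.png',a)
a=cv2.resize(im[205:330,240:380],None,fx=4.5,fy=4.5,interpolation=cv2.INTER_CUBIC);cv2.imwrite('pics/c2.png',a)
E
```

```text
(no output)
```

View pics/c1.png

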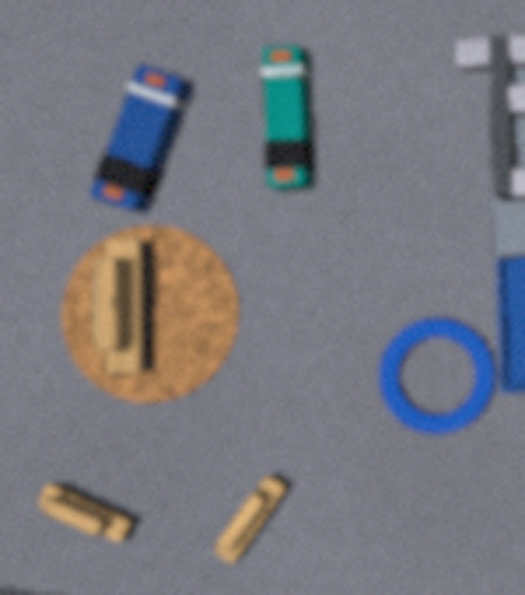

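View pics/c2.png

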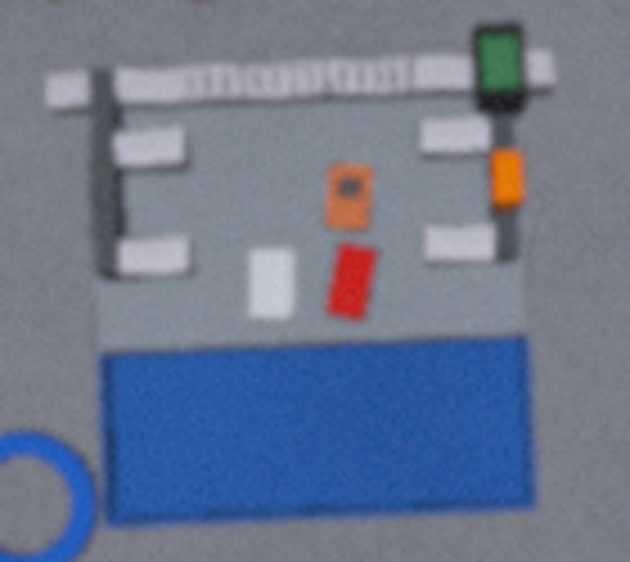

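The largest brush is confirmed: it stands on the cork mat with its long axis along the image vertical. The bed holds three offcuts: copper (348,195 in the crop), white (272,283) and red (352,280). Next I'll measure poses from colour and depth.

```bash
python3 - <<'E'
from h import *
import pickle
d=pickle.load(open('top0.pkl','rb'));W=d['W'];hsv=cv2.cvtColor(d['img'],cv2.COLOR_RGB2HSV)
H,S,V=[hsv[...,i].astype(int) for i in range(3)]
v,u=np.mgrid[:480,:640]
def rep(name,m,zlo=None,zhi=None):
    if zlo is not None: m=m&(W[...,2]>zlo)
    if zhi is not None: m=m&(W[...,2]<zhi)
    p=W[m]; p=p[np.isfinite(p).all(1)]
    if len(p)<5: print(name,'none',len(p));return
    r=cv2.minAreaRect(p[:,:2].astype(np.float32))
    print(name,len(p),'ctr',np.round(r[0],1),'size',np.round(r[1],1),'ang',round(r[2],1),'z',np.round(np.percentile(p[:,2],[5,50,95]),1))
def box(a,b,c,e): return (u>=a)&(u<c)&(v>=b)&(v<e)
rep('teal',box(185,215,220,270),25)
rep('blue',box(140,225,182,272),25)
rep('brushgrip',box(140,270,175,320),75)
rep('brushhead',box(140,270,175,320),35)
rep('cork',box(130,270,190,330)&(H<25)&(S>80),-5,15)
rep('green',box(380,260,460,330)&(H>45)&(H<75)&(S>120))
rep('red',box(380,200,460,268)&((H<8)|(H>172))&(S>120))
rep('tray',box(255,270,370,330)&(H>100)&(H<125)&(S>120))
rep('traywall',box(255,270,370,330)&(H>100)&(H<125)&(S>120),20)
rep('tab',box(340,230,362,256)&(H<22)&(S>150),115)
rep('copper',box(308,238,326,258),48,75)
rep('case',box(309,257,326,278),48,75)
rep('frame',box(291,257,309,278),48,75)
rep('rail',box(240,210,370,232),62,90)
rep('anvil',box(262,230,283,268),60,100)
rep('anvil tines',box(267,230,283,240),60,100)
rep('anvil tines2',box(267,255,283,268),60,100)
rep('jaw1',box(332,228,349,240),60,100)
rep('jaw2',box(332,252,349,266),60,100)
# height anomaly on bed
for a in range(228,286,3): print(a,' '.join('%3.0f'%W[a,b,2] for b in range(258,364,4)))
E
```

```text
teal 501 ctr [602.7 283.7] size [111.6  33.3] ang 1.7 z [32.2 43.7 50.2]
blue 632 ctr [587.6 398.2] size [ 41.5 109.3] ang 70.2 z [30.9 43.6 49.7]
brushgrip 234 ctr [457.9 404.5] size [68.4 20.7] ang 2.2 z [79.3 93.8 99.6]
brushhead 518 ctr [469.6 403.8] size [124.   27.1] ang 2.5 z [43.5 66.3 98.3]
cork 1362 ctr [454.3 398.1] size [138.1 134.8] ang 44.9 z [-2.4  3.3 10. ]
green 3272 ctr [ 453.7 -309.8] size [167.7 147.9] ang 87.8 z [-2.8  3.3  9.1]
red 3254 ctr [ 620.5 -306.2] size [150.1 170. ] ang 4.4 z [-2.8  3.3  9.3]
tray 3714 ctr [436.4   3.9] size [121.2 282.9] ang 2.6 z [-2.7  3.5 21.6]
traywall 206 ctr [442.9   4.6] size [118.  286.3] ang 5.9 z [21.  27.9 35.5]
tab 75 ctr [ 583.3 -120.1] size [29.3 15.4] ang 0.8 z [124.5 129.5 134.4]
copper 141 ctr [580.8 -26.7] size [32.3 38.6] ang 89.3 z [52.1 58.4 63.3]
case 153 ctr [531.1 -30.2] size [36.1 43.3] ang 77.9 z [52.7 60.1 65.7]
frame 102 ctr [534.8  18.4] size [54.1 28.6] ang 5.3 z [48.3 52.1 69.2]
rail 835 ctr [641.4  -3.9] size [ 39.4 299.7] ang 1.2 z [64.5 70.8 80.8]
anvil 444 ctr [583.7  90.1] size [97.4 52.4] ang 0.9 z 
[... 1856 characters left out ...]
  38  36  33  41  41   2  -1
270  -2  39  48  41  45  40  45  35  40  36  49  47  36  32  59  62  56  39  34  41  47  47  36  38  43  -0   3
273  -1  44  39  36  45  47  38  40  41  40  66  68  46  36  59  51  46  44  42  45  40  47  42  37  49  -3   4
276   2  35  38  38  39  37  44  42  45  42  53  47  33  39  39  47  37  36  44  44  36  45  40  37  42  -9   0
279  -4  39  40  41  33  36  42  37  44  45  39  37  37  47  45  36  43  39  41  40  43  42  33  41  41   3  -4
282   6  45  43  37  37  44  50  33  38  32  29   8   2   8   1   7   8   0   2   5   4   2   1   7   1   3   8
285   1  32   2   2   3  -2  -1   3   4  -1   5  -2   1  -1  -1   3   7   5  -5   2   6  -1  -2  10   1   6   6
```

```bash
cat >> h.py <<'E'
from scipy.optimize import minimize
def inb(p,x0,x1,y0,y1): return (p[:,0]>x0)&(p[:,0]<x1)&(p[:,1]>y0)&(p[:,1]<y1)
def gauge_h(p):
    h=np.zeros(len(p))
    h[inb(p,-85,80,-130,130)]=40
    h[inb(p,60,80,-150,150)]=70
    t=inb(p,-189,-85,-129,129); h[t]=30
    h[inb(p,-186,-85,-126,126)]=3
    for s in (-32,32):
        h[inb(p,s-10,s+10,70,110)]=80; h[inb(p,s-10,s+10,-110,-70)]=80
    h[inb(p,-42,42,110,125)]=80; h[inb(p,-42,42,-125,-110)]=80
    h[inb(p,43,93,-135,-100)]=np.nan; h[inb(p,-15,15,-126.5,-108.5)]=130
    h[inb(p,42,62,110,130)]=np.nan
    return h
def tog(P,x,y,a):
    c,s=np.cos(a),np.sin(a); q=P[:,:2]-[x,y]
    return np.stack([q[:,0]*c+q[:,1]*s,-q[:,0]*s+q[:,1]*c],1)
def fitbox(P,L,Wd,hz,x0,rng=25,z0=0):
    # rectangle LxWd with top hz: fit by robust height residual
    def cost(v):
        q=tog(P,*v); h=np.where((abs(q[:,0])<L/2)&(abs(q[:,1])<Wd/2),hz,z0)
        return np.minimum(abs(P[:,2]-h),20).mean()
    return search(cost,x0)
def search(cost,x0,s=(8,8,.1)):
    best=np.array(x0,float);bc=cost(best);s=np.array(s)
    rs=np.random.default_rng(0)
    for k in range(9):
        for _ in range(120):
            c=best+rs.normal(size=3)*s
            cc=cost(c)
            if cc<bc: best,bc=c,cc
        s=s*.65
    return best,bc
E
python3 - <<'E'
from h import *
import pickle
d=pickle.load(open('top0.pkl','rb'));W=d['W'].reshape(-1,3)
P=W[inb(W,360,700,-190,180)&np.isfinite(W[:,0])&(W[:,2]>-20)&(W[:,2]<150)]
P=P[~(inb(P,500,605,-60,50))&~inb(P,380,450,148,210)]
def cost(v):
    h=gauge_h(tog(P,*v)); m=np.isfinite(h)
    return np.minimum(abs(P[m,2]-h[m]),20).mean()
for st in [(571,-4,.03),(575,0,0)]:
  print('gauge',search(cost,st))
g=search(cost,(571,-4,.03))[0]
def sub(x,y,r): return W[(np.hypot(W[:,0]-x,W[:,1]-y)<r)&np.isfinite(W[:,0])&(W[:,2]<120)]
for n,x,y,t,a in [('teal',603,284,30,.03),('blue',588,398,37,-.35)]:
    print(n,fitbox(sub(x,y,70 if n=='teal' else 62),110,t,44,(x,y,a)))
print('brush grip',fitbox(sub(458,404,50),70,18,95,(458,404,.03),z0=50))
B=W[inb(W,500,612,-62,60)]
for n,x,y,l,w,h in [('copper',581,-27,38,26,58),('case',531,-30,44,24,60)]:
    r=fitbox(sub(x,y,32),l,w,h,(x,y,0),z0=40); print(n,r, tog(np.array([r[0]]),*g), r[0][2]-g[2])
E
```

```text
gauge (array([ 5.80368670e+02, -5.45553678e+00,  2.83501728e-02]), np.float64(3.745520183126042))
gauge (array([ 5.80226240e+02, -5.14515741e+00,  2.67446326e-02]), np.float64(3.7474580055017066))
teal (array([6.02837792e+02, 2.84620499e+02, 3.81984654e-02]), np.float64(3.91553287013276))
blue (array([ 5.88212259e+02,  3.99833886e+02, -3.42624874e-01]), np.float64(4.673833210637621))
brush grip (array([4.57448321e+02, 4.05999380e+02, 2.29807060e-02]), np.float64(13.859626436902602))
copper (array([ 5.82285596e+02, -3.04054330e+01, -7.82300186e-02]), np.float64(3.1704874886769647)) [[  1.20891588 -24.9942083 ]] -0.10658019138519989
case (array([ 5.31210167e+02, -3.13353860e+01, -2.09180308e-01]), np.float64(2.971462932306181)) [[-49.87234998 -24.47598426]] -0.23753048112700065
```

```bash
cat >> h.py <<'E'
from scipy.spatial.transform import Rotation as Ro
def go(x,y,z,yaw):
    """yaw: desired direction (world angle) of tool z (opening), modulo pi. prints increments"""
    s=readout.read_state(); R=Ro.from_quat(s['tcp_rot']).as_matrix()
    p=np.array(s['position'])
    cur=np.arctan2(R[1,2],R[0,2])
    dy=(yaw-cur+np.pi/2)%np.pi-np.pi/2
    # tool y is down: positive turn about tool y = negative yaw in world
    t=R.T@(np.array([x,y,z])-p)
    print('t',round(s['time'],2),'pos',np.round(p,1),'zyaw',round(cur,3),'down',np.round(R[:,1],3),'w',round(s['width'],1),'F',np.round(s['ft_force'],1),'q7',round(s['qpos'][6],2))
    print('-> shift',np.round(t,1),'turn',round(-dy*(1 if R[2,1]<0 else -1),3), 'dist',round(np.linalg.norm(t)))
E
python3 - <<'E'
from h import *
go(457.5,405,200,np.pi/2+.023)
R=Ro.from_quat(readout.read_state()['tcp_rot']).as_matrix();print(R.round(3))
E
```

```text
t 0.15 pos [170.7 652.7 174.3] zyaw 1.315 down [-0.    -0.001 -1.   ] w 94.1 F [ 0.1 -0.3 -0.3] q7 -0.07
-> shift [ 340.1  -25.5 -167.1] turn -0.279 dist 380
[[ 0.967 -0.     0.253]
 [-0.253 -0.001  0.967]
 [ 0.    -1.    -0.001]]
```

servo_tool([
  [[34,-3,-17,-0.03],[75,-6,-37,-0.06],[119,-9,-58,-0.1],[162,-12,-80,-0.13],[205,-15,-101,-0.17],[248,-19,-122,-0.2],[290,-22,-143,-0.24],[320,-24,-157,-0.27],[340,-25,-167,-0.279],[340,-25,-167,-0.279]],
], fingers=60)

```text
time: 1.15
position: [460.2, 402.0, 199.6]
tcp_rot: [0.708, 0.007, -0.006, -0.706]
ft_force: [0.0, -0.3, -0.3]
width: 60.2
```

```bash
python3 - <<'E'
from h import *
d=cam('wrist','w1')
go(457.5,405,64,np.pi/2+.023)
E
```

```text
t 1.2 pos [458.5 403.8 199.4] zyaw 1.591 down [-0.    -0.001 -1.   ] w 59.9 F [-0.7  0.  -0.2] q7 0.81
-> shift [ -1.  135.4   1.4] turn -0.003 dist 135
```

View pics/w1.png

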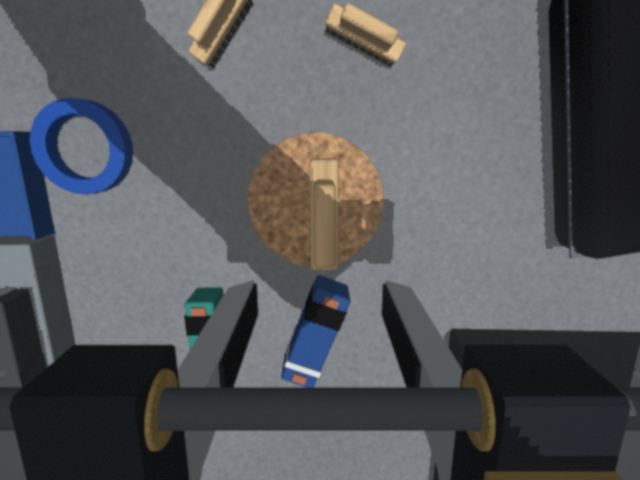

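```bash
python3 - <<'E'
from h import *
d=cam('wrist');W=d['W'].reshape(-1,3)
B=W[inb(W,380,540,340,460)&(W[:,2]>-10)&(W[:,2]<110)]
for lo,hi in [(85,110),(43,60)]:
    p=B[(B[:,2]>lo)&(B[:,2]<hi)]; p=p[(p[:,1]>385)&(p[:,1]<430)&(p[:,0]<520)]
    print(lo,len(p),np.percentile(p,[2,50,98],axis=0).round(1).tolist() if len(p) else '')
E
```

```text
85 1821 [[422.5, 397.6, 91.1], [453.7, 406.2, 95.0], [488.4, 414.9, 96.6]]
43 1212 [[405.1, 393.1, 48.2], [422.7, 404.5, 50.9], [506.6, 419.1, 52.8]]
```

servo_tool([
  [[-1,15,1,0],[-1,40,1,0],[-1,70,1,0],[-1,100,1,0],[-1,120,1,0],[-1,134,1,0],[-1,135,1,0],[-1,135,1,0]],
])

```text
time: 2.05
position: [456.0, 406.2, 64.4]
tcp_rot: [0.707, 0.008, -0.008, -0.707]
ft_force: [0.3, 0.7, -0.2]
width: 60.3
```

servo_tool([
  [[0,0,0,0],[0,0,0,0],[0,0,0,0],[0,0,0,0],[0,0,0,0],[0,0,0,0]],
], fingers=5, squeeze=25)

```text
time: 2.65
position: [456.1, 406.2, 64.6]
tcp_rot: [0.707, 0.008, -0.008, -0.707]
ft_force: [-0.9, -1.1, 9.9]
width: 15.4
```

servo_tool([
  [[0,-5,0,0],[0,-15,0,0],[0,-20,0,0],[0,-20,0,0]],
])

```text
time: 3.05
position: [456.6, 406.7, 85.8]
tcp_rot: [-0.707, -0.008, 0.008, 0.707]
ft_force: [-0.8, -0.2, -0.1]
width: 4.8
```

```bash
python3 - <<'E'
from h import *
d=cam('wrist','w2')
go(456,406,200,np.pi/2+.023)
E
```

```text
t 3.1 pos [456.3 406.5  85.2] zyaw 1.594 down [ 0. -0. -1.] w 4.7 F [-0.3 -0.2 -0.3] q7 0.83
-> shift [  -0.3 -114.8   -0.5] turn -0.0 dist 115
```

View pics/w2.png

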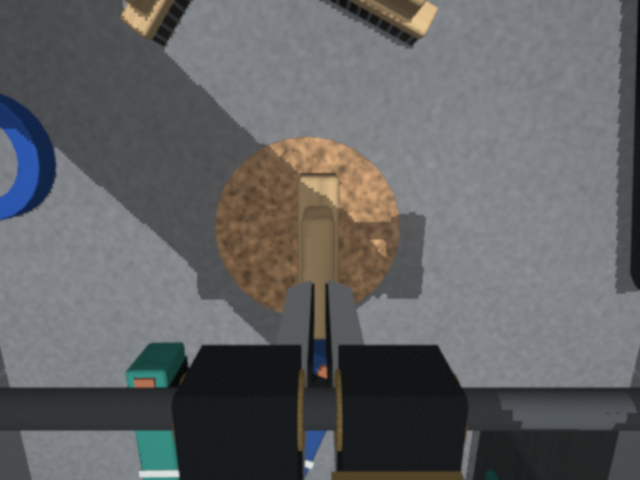

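```bash
python3 - <<'E'
from h import *
d=cam('scene')
c=d['img'][270:350,420:520,::-1]
cv2.imwrite('pics/s2.png',cv2.resize(c,None,fx=6,fy=6,interpolation=cv2.INTER_CUBIC))
d=cam('top');W=d['W']
print(proj(d,[456,406,95]))
cv2.imwrite('pics/t2.png',cv2.resize(d['img'][260:340,110:220,::-1],None,fx=6,fy=6,interpolation=cv2.INTER_CUBIC))
E
```

```text
[149.36690653 297.65196395]
```

View pics/s2.png

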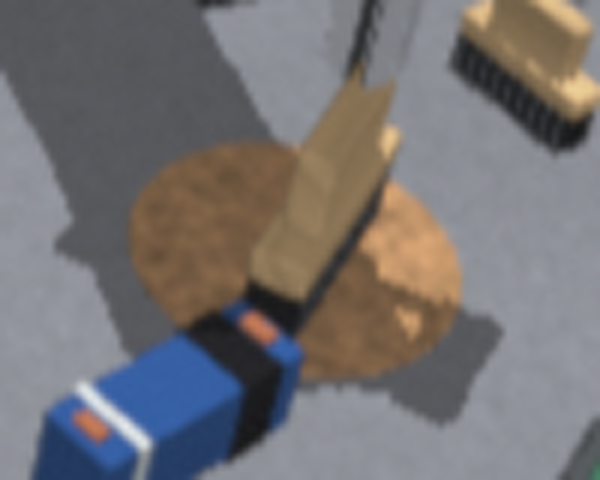

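```bash
python3 - <<'E'
from h import *
d=cam('scene')
for p in [(456,406,85),(422,406,95),(492,406,95),(456,406,95)]:
    q=proj(d,p); print(p,q.round(1),(np.array(q)-[420,270]).round(1)*6)
W=d['W']
for c in [(370,40),(330,90),(370,90),(280,250)]:
    u=420+c[0]//6; v=270+c[1]//6; print(c,W[v,u].round(0))
E
```

```text
(456, 406, 85) [477.3 290.5] [343.8 123. ]
(422, 406, 95) [483.5 280.1] [381.   60.6]
(492, 406, 95) [472.1 295.8] [312.6 154.8]
(456, 406, 95) [478.1 287.6] [348.6 105.6]
(370, 40) [299. 367.  -0.]
(330, 90) [344. 369.  -0.]
(370, 90) [444. 408.  96.]
(280, 250) [503. 403.  50.]
```

View pics/t2.png

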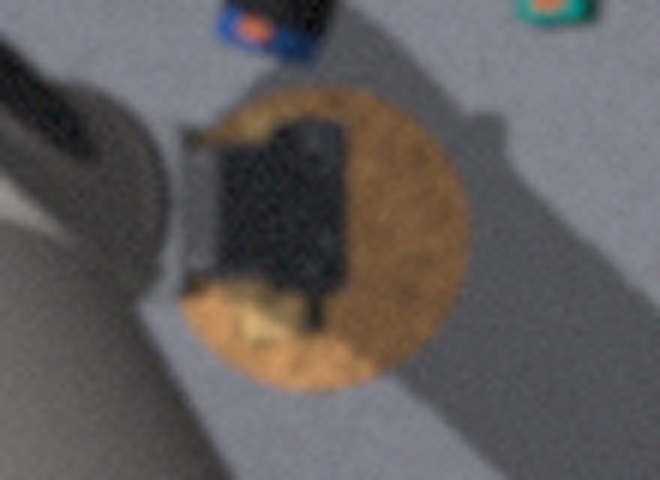

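```bash
python3 - <<'E'
from h import *
d=cam('scene','s3')
E
```

```text
(no output)
```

View pics/s3.png

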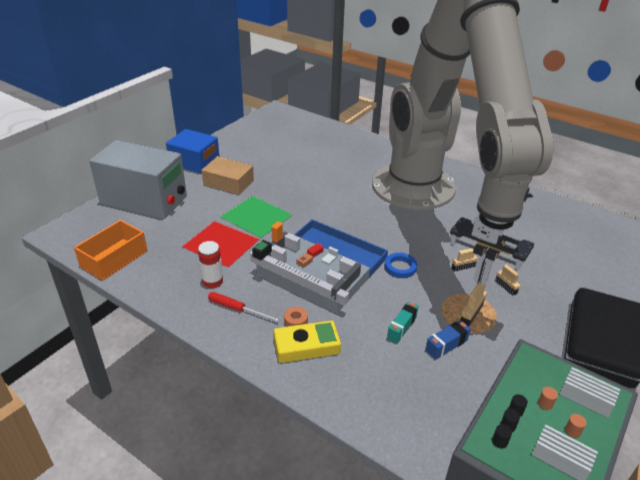

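```bash
python3 - <<'E'
from h import *
import pickle
for nm in ['wrist','scene','wrist0']:
    if nm=='wrist0': d=pickle.load(open('wrist0.pkl','rb'))
    else: d=cam(nm)
    W=d['W']
    if nm=='scene':
        for v in range(262,300,3): print(v,[ (u,W[v,u].round(0).tolist()) for u in range(474,492,3)])
    elif nm=='wrist':
        print('tcp proj',proj(d,readout.read_state()['position']))
        for v in range(270,340,10): print(v,[ (u,W[v,u].round(0).tolist()) for u in (285,300,309,320,330,345)])
    else:
        print('tcp proj',proj(d,[170.7,652.7,174.3]))
        for v in (280,290,300,320): print(v,[ (u,W[v,u].round(0).tolist()) for u in (205,215,430,440)])
E
```

```text
tcp proj [318.77820074 276.87620378]
270 [(285, [481.0, 380.0, 3.0]), (300, [464.0, 394.0, 50.0]), (309, [448.0, 401.0, 97.0]), (320, [448.0, 407.0, 95.0]), (330, [448.0, 412.0, 95.0]), (345, [480.0, 427.0, 3.0])]
280 [(285, [488.0, 381.0, 5.0]), (300, [471.0, 394.0, 49.0]), (309, [453.0, 401.0, 96.0]), (320, [454.0, 407.0, 95.0]), (330, [453.0, 412.0, 95.0]), (345, [488.0, 427.0, 3.0])]
290 [(285, [497.0, 380.0, 4.0]), (300, [446.0, 398.0, 129.0]), (309, [447.0, 402.0, 127.0]), (320, [459.0, 407.0, 95.0]), (330, [446.0, 411.0, 127.0]), (345, [446.0, 418.0, 127.0])]
300 [(285, [506.0, 380.0, 3.0]), (300, [446.0, 398.0, 139.0]), (309, [446.0, 402.0, 139.0]), (320, [465.0, 407.0, 95.0]), (330, [447.0, 411.0, 138.0]), (345, [446.0, 417.0, 138.0])]
310 [(285, [447.0, 393.0, 148.0]), (300, [447.0, 399.0, 148.0]), (309, [447.0, 402.0, 147.0]), (320, [471.0, 407.0, 96.0]), (330, [447.0, 411.0, 147.0]), (345, [446.0, 416.0, 149.0])]
320 [(285, [446.0, 393.0, 158.0]), (300, [446.0, 399.0, 158.0]), (309, [447.0, 402.0, 156.0]), (320, [477.0, 407.0, 94.0]), (330, [447.0, 410.0, 156.0]), (345, [
[... 2384 characters left out ...]
74, [487.0, 410.0, 86.0]), (477, [476.0, 415.0, 80.0]), (480, [439.0, 413.0, 50.0]), (483, [423.0, 416.0, 40.0]), (486, [374.0, 413.0, 0.0]), (489, [372.0, 420.0, 3.0])]
tcp proj [318.99057311 277.03636297]
280 [(205, [206.0, 522.0, 0.0]), (215, [208.0, 532.0, 1.0]), (430, [236.0, 733.0, 66.0]), (440, [237.0, 741.0, 67.0])]
290 [(205, [148.0, 606.0, 218.0]), (215, [151.0, 609.0, 214.0]), (430, [174.0, 703.0, 218.0]), (440, [175.0, 708.0, 218.0])]
300 [(205, [150.0, 608.0, 227.0]), (215, [154.0, 609.0, 218.0]), (430, [175.0, 701.0, 226.0]), (440, [175.0, 705.0, 228.0])]
320 [(205, [156.0, 608.0, 234.0]), (215, [163.0, 606.0, 220.0]), (430, [182.0, 699.0, 230.0]), (440, [175.0, 700.0, 243.0])]
```

The fingertips show up about 40 mm higher in depth than the reported TCP, so the fingers closed above the grip. I'll calibrate that offset.

```bash
python3 - <<'E'
from h import *
import pickle
d=pickle.load(open('wrist0.pkl','rb'))
def rep(d,p):
    W=d['W'].reshape(-1,3); W=W[np.isfinite(W[:,0])]
    m=(np.hypot(W[:,0]-p[0],W[:,1]-p[1])<70)&(W[:,2]>p[2]+15)
    q=W[m]; q=q[(q[:,2]<p[2]+120)]
    print(p,len(q),'minz pct',np.percentile(q[:,2],[0,.2,.5,1,2,5]).round(1))
rep(d,[170.7,652.7,174.3])
for k in range(2):
    for n in ('wrist','scene'): rep(cam(n),readout.read_state()['position'])
E
```

```text
[170.7, 652.7, 174.3] 12870 minz pct [204.2 205.7 206.6 207.8 209.8 215.1]
[455.95595294 406.14012123  84.32090861] 4852 minz pct [115.5 116.2 117.3 118.4 120.4 124.5]
[455.99667232 406.13739516  84.35417751] 355 minz pct [ 99.5  99.8 100.2 115.8 117.3 122.1]
[455.98826415 406.19586337  84.40028664] 4852 minz pct [115.1 116.4 117.3 118.7 120.5 124.4]
[456.02114565 406.16470453  84.44465938] 353 minz pct [114.2 114.8 115.7 116.9 119.1 121.9]
```

servo_tool([
  [[0,0,0,0],[0,0,0,0],[0,0,0,0],[0,0,0,0],[0,0,0,0],[0,0,0,0]],
], fingers=50)

```text
time: 4.2
position: [456.0, 406.2, 84.4]
tcp_rot: [0.707, 0.008, -0.008, -0.707]
ft_force: [0.1, 0.9, -0.1]
width: 48.4
```

servo_tool([
  [[0,10,0,0],[0,25,0,0],[0,40,0,0],[0,50,0,0],[0,53,0,0],[0,53,0,0]],
])

```text
time: 4.8
position: [455.8, 405.8, 30.7]
tcp_rot: [0.708, 0.008, -0.009, -0.706]
ft_force: [-0.8, -0.2, 0.6]
width: 50.0
```

servo_tool([
  [[0,0,0,0],[0,0,0,0],[0,0,0,0],[0,0,0,0],[0,0,0,0],[0,0,0,0],[0,0,0,0],[0,0,0,0]],
], fingers=5, squeeze=30)

```text
time: 5.6
position: [455.9, 405.9, 30.9]
tcp_rot: [0.708, 0.008, -0.008, -0.706]
ft_force: [-0.6, 0.1, 5.8]
width: 17.9
```

servo_tool([
  [[0,-10,0,0],[0,-30,0,0],[0,-60,0,0],[0,-90,0,0],[0,-115,0,0],[0,-120,0,0],[0,-120,0,0]],
])

```text
time: 6.3
position: [456.2, 406.4, 151.7]
tcp_rot: [0.707, 0.008, -0.008, -0.707]
ft_force: [0.0, -0.5, -1.1]
width: 18.2
```

```bash
cat >> h.py <<'E'
G=(580.3,-5.3,0.0275)
def gw(x,y): 
    c,s=np.cos(G[2]),np.sin(G[2]); return G[0]+c*x-s*y, G[1]+s*x+c*y
E
python3 - <<'E'
from h import *
d=cam('wrist','w3')
go(*gw(42,0),150,.0275)
E
```

```text
t 6.35 pos [455.8 406.  150.6] zyaw 1.594 down [-0.001 -0.002 -1.   ] w 17.5 F [ 0.1  0.4 -1.4] q7 0.82
-> shift [ 157.1    1.2 -413.8] turn 1.566 dist 443
```

View pics/w3.png

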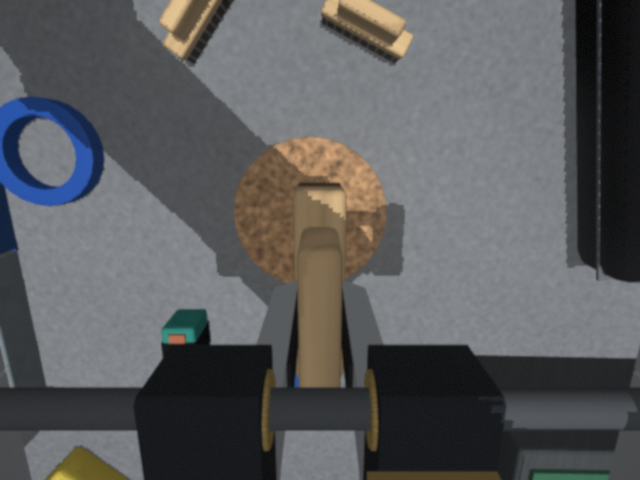

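The brush is held upright. I'm moving it over the bed and turning it.

servo_tool([
  [[10,0,-27,0.1],[28,0,-73,0.24],[45,0,-119,0.38],[62,0,-165,0.52],[80,0,-211,0.66],[97,0,-257,0.8],[114,0,-300,0.94],[130,0,-342,1.08],[145,0,-382,1.22],[157,0,-414,1.36]],
])

```text
time: 7.35
position: [621.9, -7.3, 149.8]
tcp_rot: [0.555, -0.441, 0.44, -0.552]
ft_force: [0.6, -0.8, -0.7]
width: 17.8
```

```bash
python3 - <<'E'
from h import *
go(*gw(42,0),130,.0275)
E
```

```text
t 7.35 pos [621.9  -7.3 149.8] zyaw 0.226 down [-0.003 -0.003 -1.   ] w 17.8 F [ 0.6 -0.8 -0.7] q7 0.36
-> shift [-3.  19.8  1.2] turn 0.199 dist 20
```

servo_tool([
  [[-1,3,0,0.07],[-3,8,1,0.14],[-3,14,1,0.2],[-3,20,1,0.2],[-3,20,1,0.2],[-3,20,1,0.2]],
])

```text
time: 7.95
position: [621.8, -4.3, 129.3]
tcp_rot: [0.509, -0.493, 0.493, -0.505]
ft_force: [-0.2, -0.0, -1.6]
width: 17.8
```

```bash
python3 - <<'E'
from h import *
d=cam('wrist','w4')
go(*gw(42,0),69.5,.0275)
W=d['W'].reshape(-1,3);W=W[np.isfinite(W[:,0])]
# copper & rail in wrist
q=tog(W,*G); 
for nm,m in [('copper',inb(q,-30,33,-45,-8)&(W[:,2]>52)&(W[:,2]<64)),('rail',inb(q,45,95,-60,60)&(W[:,2]>65)&(W[:,2]<75)),('brushhead',(W[:,2]>125)&(W[:,2]<160)&inb(q,0,90,-70,70))]:
    if m.sum()>5: print(nm,m.sum(),np.percentile(q[m],[1,50,99],axis=0).round(1).tolist(),np.percentile(W[m,2],[1,50,99]).round(1))
d=cam('scene','s4')
E
```

```text
t 8.0 pos [622.   -4.3 129.7] zyaw 0.027 down [-0.003 -0.003 -1.   ] w 17.6 F [ 1.4 -0.4  0. ] q7 0.19
-> shift [-0.3 60.2  0.5] turn -0.0 dist 60
copper 1738 [[-29.6, -36.3], [-2.0, -22.1], [19.1, -10.0]] [52.6 58.3 60. ]
rail 3678 [[59.2, -33.5], [69.3, 18.4], [78.9, 59.1]] [68.5 70.3 71.9]
brushhead 2847 [[28.5, -46.8], [41.2, 40.3], [54.1, 51.6]] [134.9 149.1 158.3]
```

View pics/w4.png

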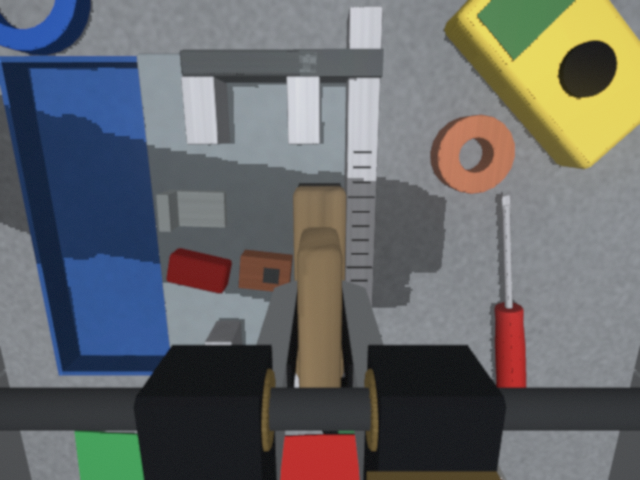

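View pics/s4.png

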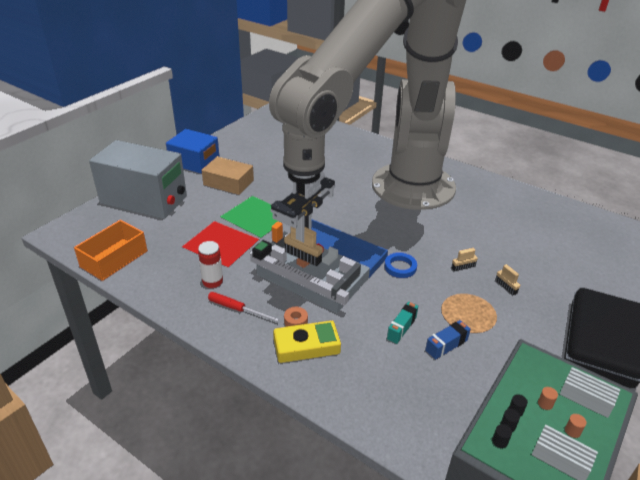

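servo_tool([
  [[0,10,0,0],[0,25,0,0],[0,40,0,0],[0,52,0,0],[0,57,0,0],[0,60,0,0],[0,60,0,0]],
])

```text
time: 8.75
position: [621.9, -4.6, 69.6]
tcp_rot: [0.508, -0.493, 0.493, -0.505]
ft_force: [-0.7, -0.4, -0.1]
width: 17.8
```

```bash
python3 - <<'E'
from h import *
d=cam('wrist','w5')
go(*gw(-92,0),69.5,.0275)
W=d['W'].reshape(-1,3);W=W[np.isfinite(W[:,0])]
E
```

```text
t 8.8 pos [622.1  -4.5  70.1] zyaw 0.027 down [-0.003 -0.003 -1.   ] w 17.4 F [ 0.2  0.3 -1. ] q7 0.24
-> shift [  -0.3    1.  -133.8] turn -0.001 dist 134
```

View pics/w5.png

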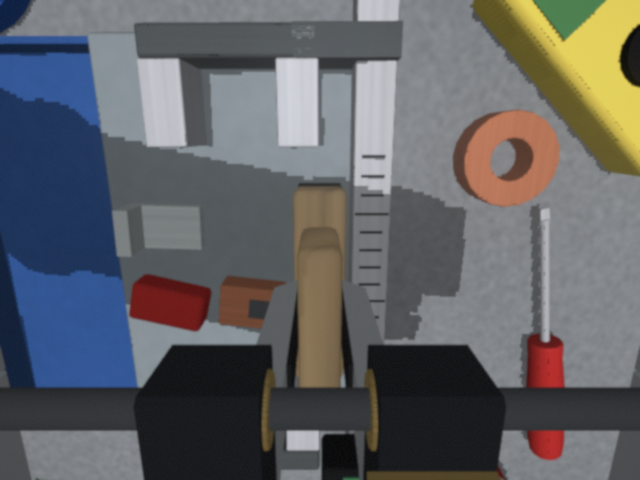

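servo_tool([
  [[0,0,-6,0],[0,0,-13,0],[0,0,-20,0],[0,0,-27,0],[0,0,-34,0],[0,0,-41,0],[0,0,-48,0],[0,0,-55,0],[0,0,-62,0],[0,0,-69,0]],
])

```text
time: 9.8
position: [552.6, -6.4, 70.3]
tcp_rot: [0.508, -0.493, 0.493, -0.505]
ft_force: [0.4, -0.3, -0.8]
width: 17.8
```

```bash
python3 - <<'E'
from h import *
d=cam('wrist','w6')
go(*gw(-95,0),69.5,.0275)
E
```

```text
t 9.85 pos [551.5  -6.6  70.2] zyaw 0.027 down [-0.004 -0.003 -1.   ] w 17.7 F [-0.7 -0.7 -1.3] q7 0.21
-> shift [ -0.4   0.9 -66.2] turn -0.001 dist 66
```

View pics/w6.png

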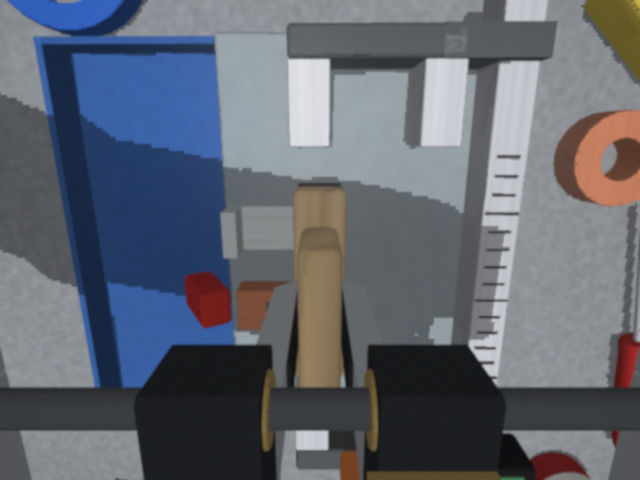

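Red is dropping into the tray. I'm continuing the sweep past the front edge.

servo_tool([
  [[0,0,-7,0],[0,0,-14,0],[0,0,-21,0],[0,0,-28,0],[0,0,-35,0],[0,0,-42,0],[0,0,-49,0],[0,0,-56,0],[0,0,-62,0],[0,0,-66,0]],
])

```text
time: 10.85
position: [485.0, -8.3, 70.4]
tcp_rot: [0.508, -0.493, 0.493, -0.505]
ft_force: [1.1, -0.4, -2.2]
width: 17.9
```

```bash
python3 - <<'E'
from h import *
d=cam('wrist','w7')
go(*gw(-95,0),150,.0275)
E
```

```text
t 10.9 pos [484.5  -8.3  70.4] zyaw 0.027 down [-0.004 -0.003 -1.   ] w 17.9 F [-0.  -1.3 -0.9] q7 0.16
-> shift [ -0.2 -79.6   0.5] turn -0.001 dist 80
```

View pics/w7.png

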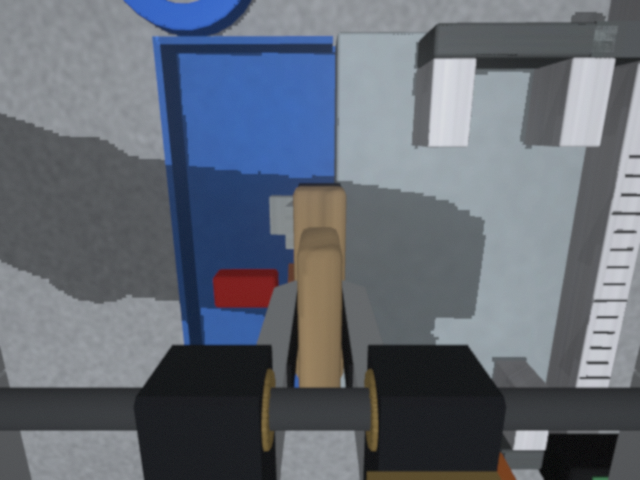

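servo_tool([
  [[0,-10,0,0],[0,-30,0,0],[0,-60,0,0],[0,-90,0,0],[0,-100,0,0],[0,-100,0,0]],
])

```text
time: 11.5
position: [485.9, -7.8, 171.8]
tcp_rot: [0.507, -0.493, 0.493, -0.506]
ft_force: [-0.5, 0.1, -1.3]
width: 17.9
```

```bash
python3 - <<'E'
from h import *
d=cam('scene')
c=d['img'][200:310,230:410,::-1]
cv2.imwrite('pics/s7.png',cv2.resize(c,None,fx=4,fy=4,interpolation=cv2.INTER_CUBIC))
d=cam('wrist','w8')
go(456,404,170,1.594)
E
```

```text
t 11.6 pos [484.6  -7.9 169.8] zyaw 0.027 down [-0.004 -0.003 -1.   ] w 17.6 F [-0.2  0.6 -1.5] q7 0.02
-> shift [-412.5   -1.2  -17.5] turn -1.567 dist 413
```

View pics/s7.png

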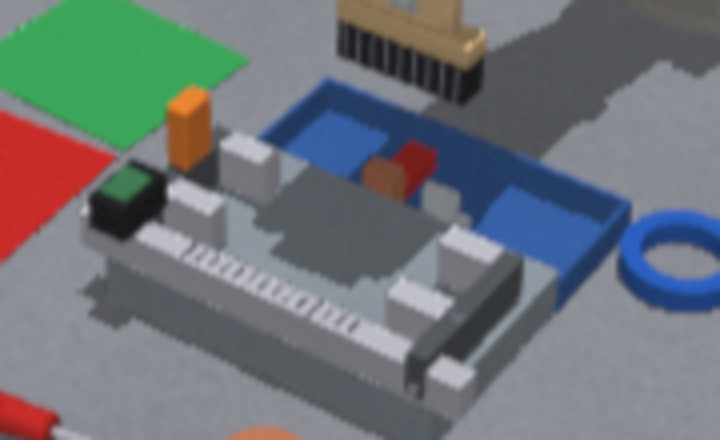

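View pics/w8.png

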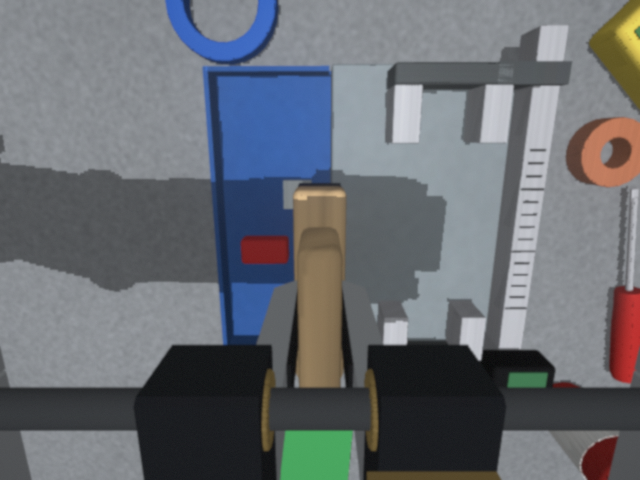

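servo_tool([
  [[-25,0,-1,-0.1],[-70,0,-3,-0.24],[-115,0,-5,-0.38],[-160,0,-7,-0.52],[-205,0,-9,-0.66],[-250,0,-11,-0.8],[-295,0,-13,-0.94],[-338,0,-15,-1.08],[-378,0,-17,-1.22],[-412,-1,-17,-1.36]],
])

```text
time: 12.6
position: [455.1, 405.2, 167.5]
tcp_rot: [0.706, -0.065, 0.06, -0.702]
ft_force: [0.8, -0.5, -1.4]
width: 17.8
```

```bash
python3 - <<'E'
from h import *
d=cam('top')
c=d['img'][205:330,240:380,::-1]
cv2.imwrite('pics/t8.png',cv2.resize(c,None,fx=4.5,fy=4.5,interpolation=cv2.INTER_CUBIC))
W=d['W'].reshape(-1,3);q=tog(W,*G)
m=inb(q,-186,-80,-60,60)&(W[:,2]>12); 
import collections
img=d['img'].reshape(-1,3)
for nm,mm in [('red',(img[:,0]>150)&(img[:,1]<60)),('copper',(img[:,0]>150)&(img[:,1]>70)&(img[:,2]<110)),('white',(img.min(1)>140))]:
    k=m&mm
    if k.sum(): print(nm,k.sum(),np.median(q[k],0).round(1),np.percentile(q[k],[3,97],axis=0).round(0).tolist(),np.percentile(W[k,2],[5,50,95]).round(0))
go(456,404,100,1.594)
E
```

```text
red 124 [-145.7  -29.2] [[-166.0, -40.0], [-126.0, -20.0]] [17. 24. 30.]
copper 51 [-109.2  -27.4] [[-115.0, -38.0], [-101.0, -17.0]] [34. 40. 46.]
white 48 [-110.    21.4] [[-123.0, 11.0], [-103.0, 34.0]] [12. 41. 50.]
t 12.65 pos [453.8 410.8 167.4] zyaw 1.408 down [-0.007 -0.003 -1.   ] w 17.8 F [-4.4  3.5 -1.3] q7 0.66
-> shift [ 3.7 67.4 -6.1] turn -0.186 dist 68
```

View pics/t8.png

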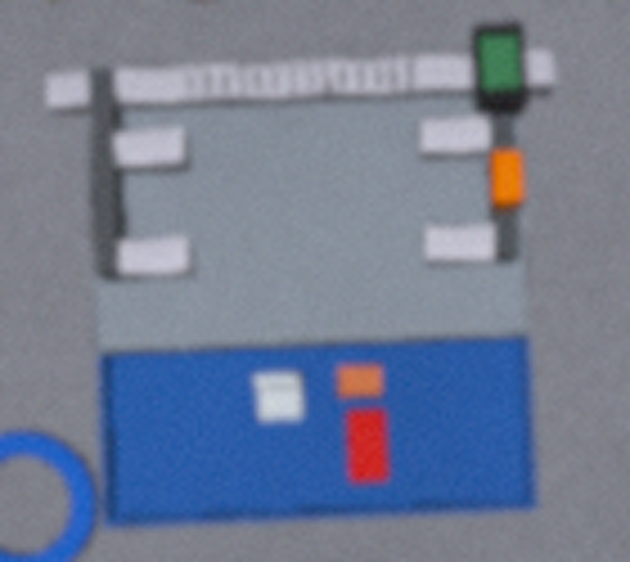

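All three offcuts are in the tray and the bed is clear. I'm putting the brush back.

servo_tool([
  [[2,5,-3,-0.08],[4,15,-6,-0.16],[4,30,-6,-0.186],[4,50,-6,-0.186],[4,67,-6,-0.186],[4,67,-6,-0.186]],
])

```text
time: 13.25
position: [454.8, 402.2, 96.8]
tcp_rot: [0.709, 0.004, -0.011, -0.705]
ft_force: [0.2, 0.1, -1.5]
width: 17.6
```

```bash
python3 - <<'E'
from h import *
go(456,404,31.5,1.594)
E
```

```text
t 13.25 pos [454.8 402.2  96.8] zyaw 1.592 down [-0.011 -0.007 -1.   ] w 17.6 F [ 0.2  0.1 -1.5] q7 0.86
-> shift [ 1.9 65.2  2.2] turn -0.002 dist 65
```

servo_tool([
  [[1,10,1,0],[2,28,2,0],[2,45,2,0],[2,58,2,0],[2,64,2,0],[2,65,2,0],[2,66,2,0],[2,66,2,0]],
])

```text
time: 14.05
position: [456.4, 404.1, 31.1]
tcp_rot: [0.709, 0.004, -0.011, -0.705]
ft_force: [0.6, -0.2, -1.3]
width: 18.2
```

servo_tool([
  [[0,0,0,0],[0,0,0,0],[0,0,0,0],[0,0,0,0],[0,0,0,0]],
], fingers=50)

```text
time: 14.55
position: [456.4, 404.2, 31.2]
tcp_rot: [0.709, 0.004, -0.011, -0.705]
ft_force: [-1.0, -0.5, -0.3]
width: 49.5
```

servo_tool([
  [[0,-5,0,0],[0,-20,0,0],[0,-50,0,0],[0,-90,0,0],[0,-120,0,0],[0,-140,0,0],[0,-140,0,0]],
])

```text
time: 15.25
position: [459.2, 406.2, 175.6]
tcp_rot: [0.708, 0.005, -0.01, -0.706]
ft_force: [1.3, 0.6, -0.6]
width: 50.0
```

```bash
python3 - <<'E'
from h import *
d=cam('wrist','w9')
W=d['W'].reshape(-1,3);W=W[np.isfinite(W[:,0])]
def sub(x,y,r): return W[(np.hypot(W[:,0]-x,W[:,1]-y)<r)&np.isfinite(W[:,0])&(W[:,2]<120)]
p=sub(455,404,60);p=p[p[:,2]>80];print('grip',np.percentile(p,[2,50,98],axis=0).round(1).tolist())
r=fitbox(sub(603,284,75),110,30,44,(603,284,.03));print('teal wrist',r)
go(*r[0][:2],160,r[0][2]+np.pi/2)
d=cam('top');W=d['W'].reshape(-1,3)
print('teal top',fitbox(sub(603,284,75),110,30,44,(603,284,.03)))
E
```

```text
grip [[422.3, 395.4, 90.4], [453.5, 404.3, 94.9], [488.7, 412.8, 96.6]]
teal wrist (array([5.71680506e+02, 3.31790302e+02, 2.60789766e-02]), np.float64(1.2647632704308347))
t 15.3 pos [458.4 405.6 173.5] zyaw 1.592 down [-0.008 -0.004 -1.   ] w 50.1 F [-0.3  0.4 -0.9] q7 0.84
-> shift [111.7  12.9 -76.1] turn -0.005 dist 136
teal top (array([4.69649010e+02, 2.73619466e+02, 4.53904018e-01]), np.float64(6.514558772079738))
```

View pics/w9.png

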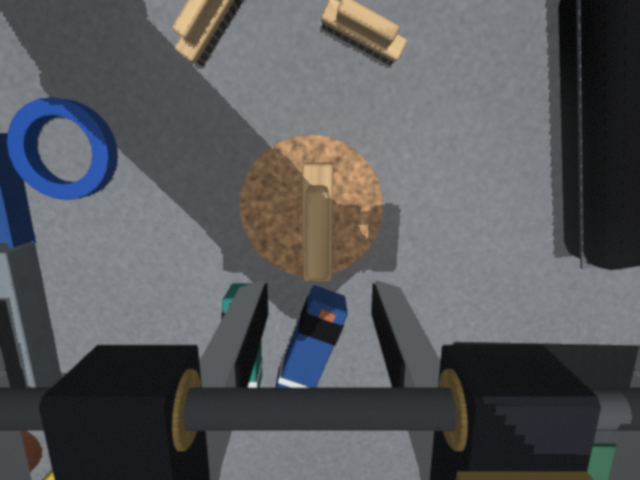

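```bash
cat >> h.py <<'E'
def pack(d,name,t,z0=0,ztop=None):
    img=d['img'];hsv=cv2.cvtColor(img,cv2.COLOR_RGB2HSV).astype(int);W=d['W']
    H,S,V=hsv[...,0],hsv[...,1],hsv[...,2]
    lo,hi={'teal':(78,96),'blue':(104,122)}[name]
    m=(H>=lo)&(H<=hi)&(S>110)&(W[...,2]>z0+34)&(W[...,2]<z0+52)
    n,l,st,ce=cv2.connectedComponentsWithStats(m.astype(np.uint8))
    if n<2: return None
    k=1+np.argmax(st[1:,4]); p=W[l==k]; c=np.median(p,0)
    c0=c
    F=W.reshape(-1,3);F=F[np.isfinite(F[:,0])&(F[:,2]<z0+70)]
    q=F[np.hypot(F[:,0]-c[0],F[:,1]-c[1])<85]
    v=p[:,:2]-p[:,:2].mean(0); u,s,vt=np.linalg.svd(v,full_matrices=False); a=np.arctan2(vt[0,1],vt[0,0]); a=(a+np.pi/2)%np.pi-np.pi/2
    r=fitbox(q,110,t,z0+44,(c[0],c[1],a),z0=z0)
    print(name,len(p),'colour c',c.round(1),'ang',round(a,3),'px',ce[k].round(),'fit',r[0].round(3),round(r[1],2)); return r[0]
E
python3 - <<'E'
from h import *
for n in ('top','scene','wrist'):
    d=cam(n,n+'10'); print(n); pack(d,'teal',30); pack(d,'blue',37)
E
```

```text
top
teal 206 colour c [589.8 329.4  43.8] ang 0.016 px [184. 248.] fit [ 5.85552e+02  3.30784e+02 -6.00000e-03] 6.58
blue 270 colour c [590.9 395.3  44.2] ang -0.31 px [160. 248.] fit [ 5.88256e+02  3.99473e+02 -3.68000e-01] 6.64
scene
teal 189 colour c [589.7 334.3  44.5] ang -0.015 px [424. 321.] fit [5.84788e+02 3.31267e+02 1.10000e-02] 8.27
blue 274 colour c [ -118.9 -1076.4    43.6] ang 0.001 px [205.  83.] fit [-1.159400e+02 -1.093731e+03  1.560000e-01] 18.06
wrist
teal 185 colour c [603.5 345.6  43.5] ang -0.149 px [255. 374.] fit [ 5.84070e+02  3.32451e+02 -5.00000e-03] 7.41
blue 1769 colour c [589.5 395.9  44.3] ang -0.454 px [308. 364.] fit [ 5.86501e+02  3.99741e+02 -3.48000e-01] 2.75
```

View pics/scene10.png

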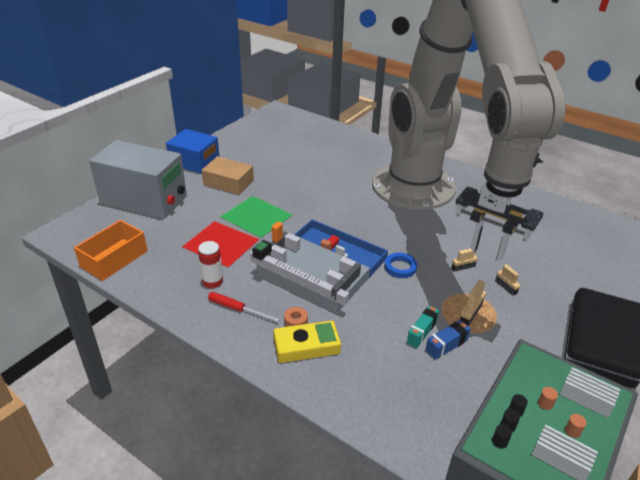

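The teal pack was knocked to about (585, 331), next to the blue one. I'm hovering over it with a modest opening.

```bash
python3 - <<'E'
from h import *
go(585,331,90,np.pi/2+0.0)
E
```

```text
t 15.5 pos [457.3 404.6 170.4] zyaw 1.592 down [-0.011 -0.007 -1.   ] w 50.1 F [-0.6  0.3  0.6] q7 0.84
-> shift [127.   79.5 -75.7] turn 0.021 dist 168
```

servo_tool([
  [[20,5,-12,0.01],[50,15,-30,0.02],[85,30,-50,0.02],[110,50,-66,0.02],[127,70,-76,0.02],[127,80,-76,0.02],[127,80,-76,0.02]],
], fingers=44)

```text
time: 16.2
position: [583.7, 330.0, 87.2]
tcp_rot: [0.71, -0.005, -0.005, -0.704]
ft_force: [-0.1, 1.2, 0.1]
width: 44.1
```

```bash
python3 - <<'E'
from h import *
d=cam('wrist','w11'); r=pack(d,'teal',30)
t=cam('top');pack(t,'teal',30)
go(r[0],r[1],-9,r[2]+np.pi/2)
E
```

```text
teal 3065 colour c [588.9 332.3  44.3] ang -0.003 px [323. 263.] fit [5.83960e+02 3.32239e+02 1.00000e-03] 4.3
teal 39 colour c [570.2 326.7  45. ] ang -1.456 px [185. 255.] fit [612.587 354.932  -1.246] 5.34
t 16.3 pos [584.1 331.6  89.5] zyaw 1.573 down [-0.012 -0.007 -1.   ] w 43.8 F [0.  1.9 0.4] q7 1.09
-> shift [ 1.  98.5  1.4] turn 0.002 dist 99
```

View pics/w11.png

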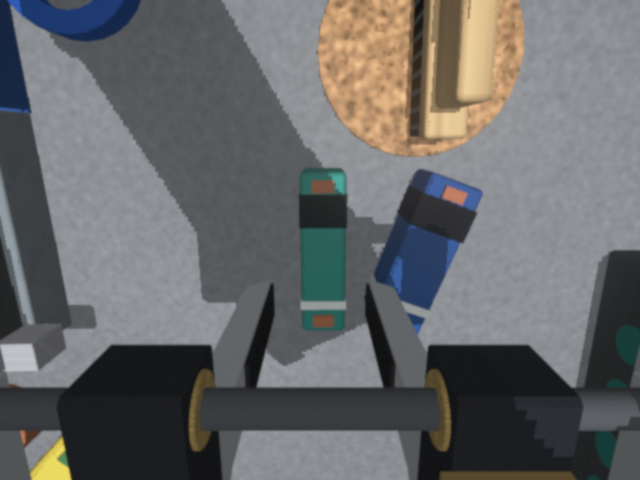

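servo_tool([
  [[1,10,1,0],[1,35,1,0],[1,65,1,0],[1,90,1,0],[1,100,1,0],[1,103,1,0],[1,103,1,0]],
])

```text
time: 17.0
position: [584.1, 332.4, -12.8]
tcp_rot: [0.709, -0.003, -0.005, -0.705]
ft_force: [-0.9, 0.0, 0.4]
width: 44.2
```

servo_tool([
  [[0,0,0,0],[0,0,0,0],[0,0,0,0],[0,0,0,0],[0,0,0,0],[0,0,0,0]],
], fingers=20, squeeze=25)

```text
time: 17.6
position: [584.9, 332.8, -11.6]
tcp_rot: [0.709, -0.002, -0.004, -0.705]
ft_force: [-1.0, -1.3, 7.3]
width: 30.1
```

servo_tool([
  [[0,-10,0,0],[0,-30,0,0],[0,-60,0,0],[0,-100,0,0],[0,-140,0,0],[0,-160,0,0],[0,-160,0,0]],
])

```text
time: 18.3
position: [588.0, 334.5, 152.6]
tcp_rot: [0.708, -0.001, -0.003, -0.706]
ft_force: [0.2, 0.0, -2.0]
width: 29.9
```

```bash
python3 - <<'E'
from h import *
d=cam('wrist','w12')
x,y=gw(0,50)
go(x,y,146,np.pi/2+.0275)
E
```

```text
t 18.35 pos [587.  334.1 150.2] zyaw 1.573 down [-0.008 -0.004 -1.   ] w 29.9 F [ 0.2  1.  -3.2] q7 1.07
-> shift [  -8.8    5.3 -289.3] turn -0.025 dist 290
```

View pics/w12.png

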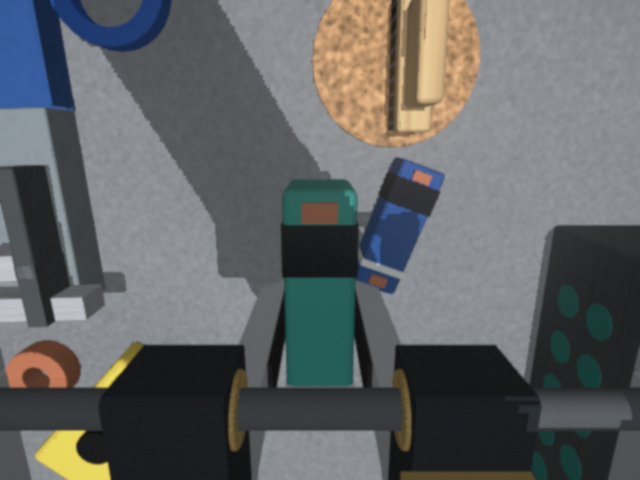

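```bash
python3 - <<'E'
from h import *
x,y=gw(-2,48)
go(x,y,120,np.pi/2+.0275)
E
```

```text
t 18.35 pos [587.  334.1 150.2] zyaw 1.573 down [-0.008 -0.004 -1.   ] w 29.9 F [ 0.2  1.  -3.2] q7 1.07
-> shift [ -10.5   31.4 -291.3] turn -0.025 dist 293
```

servo_tool([
  [[-1,3,-25,0],[-3,8,-65,-0.01],[-4,12,-105,-0.01],[-6,16,-145,-0.02],[-7,20,-185,-0.02],[-8,25,-225,-0.025],[-10,30,-260,-0.025],[-10,31,-285,-0.025],[-10,31,-291,-0.025],[-10,31,-291,-0.025]],
])

```text
time: 19.35
position: [576.8, 41.9, 119.5]
tcp_rot: [0.709, 0.006, -0.012, -0.706]
ft_force: [-0.4, 1.1, -1.7]
width: 30.2
```

```bash
python3 - <<'E'
from h import *
d=cam('wrist','w13')
x,y=gw(-2,48)
go(x,y,29,np.pi/2+.0275)
W=d['W'].reshape(-1,3);W=W[np.isfinite(W[:,0])];q=tog(W,*G)
m=inb(q,-80,40,20,80)&(W[:,2]>150)&(W[:,2]<185)
print(np.percentile(q[m],[1,99],axis=0),np.percentile(W[m,2],[50]))
E
```

```text
t 19.4 pos [577.   43.3 119.6] zyaw 1.598 down [-0.009 -0.004 -1.   ] w 29.9 F [-0.4  0.1 -2.5] q7 1.54
-> shift [ 0.7 90.6 -0.4] turn 0.0 dist 91
[[-57.96528391  23.94320548]
 [ 28.33152064  72.05331976]] [175.47298213]
```

View pics/w13.png

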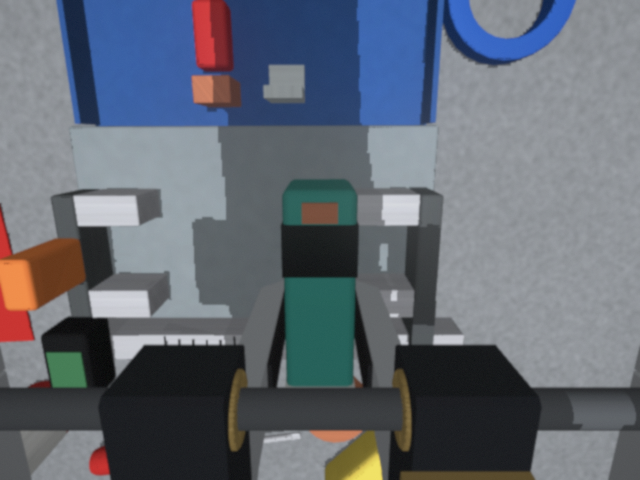

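servo_tool([
  [[0,10,0,0],[1,30,0,0],[1,55,0,0],[1,75,0,0],[1,85,0,0],[1,89,0,0],[1,90,0,0],[1,91,0,0],[1,91,0,0]],
])

```text
time: 20.3
position: [577.7, 43.2, 29.3]
tcp_rot: [0.708, 0.007, -0.013, -0.706]
ft_force: [0.3, 0.0, -1.6]
width: 30.0
```

```bash
python3 - <<'E'
from h import *
x,y=gw(-2,48)
go(x,y,28.5,np.pi/2+.0275)
E
```

```text
t 20.3 pos [577.7  43.2  29.3] zyaw 1.598 down [-0.008 -0.004 -1.   ] w 30.0 F [ 0.3  0.  -1.6] q7 1.58
-> shift [-0.7  0.8 -0.5] turn 0.0 dist 1
```

servo_tool([
  [[0,0.5,0,0],[0,1,0,0],[0,1.5,0,0],[0,1.5,0,0]],
])

```text
time: 20.7
position: [578.1, 43.2, 28.4]
tcp_rot: [0.708, 0.007, -0.012, -0.706]
ft_force: [-2.6, -0.3, 6.3]
width: 29.5
```

servo_tool([
  [[0,0,0,0],[0,0,0,0],[0,0,0,0],[0,0,0,0]],
], fingers=46)

```text
time: 21.1
position: [578.0, 43.2, 28.3]
tcp_rot: [0.708, 0.007, -0.012, -0.706]
ft_force: [0.2, 0.2, -0.5]
width: 46.0
```

servo_tool([
  [[0,-5,0,0],[0,-20,0,0],[0,-50,0,0],[0,-90,0,0],[0,-120,0,0],[0,-130,0,0],[0,-130,0,0]],
])

```text
time: 21.8
position: [579.9, 43.8, 160.5]
tcp_rot: [0.708, 0.008, -0.011, -0.706]
ft_force: [0.9, -0.1, 0.0]
width: 46.0
```

```bash
python3 - <<'E'
from h import *
d=cam('wrist','w14')
r=pack(d,'teal',30,z0=40); print(tog(np.array([r]),*G),r[2]-G[2])
W=d['W'];img=d['img'].astype(int)
m=(img[...,0]>180)&(img[...,1]>80)&(img[...,1]<150)&(img[...,2]<60)&(W[...,2]>120)
p=W[m];print('tab',len(p),tog(p,*G).min(0),tog(p,*G).max(0),np.median(p[:,2]))
x,y=gw(0,-117.5); go(x,y,160,np.pi/2+.0275)
E
```

```text
teal 2447 colour c [581.9  43.7  84.3] ang 0.03 px [319. 245.] fit [5.77201e+02 4.38190e+01 2.40000e-02] 6.12
[[-1.74686751 49.18588081]] -0.003649125743056581
tab 92 [ -15.07420712 -123.95856424] [  12.09358162 -106.73646464] 129.33628176319888
t 21.85 pos [579.1  43.8 158.9] zyaw 1.598 down [-0.006 -0.003 -1.   ] w 45.9 F [-0.1 -0.4 -1. ] q7 1.52
-> shift [  -0.2   -0.7 -166.6] turn 0.0 dist 167
```

View pics/w14.png

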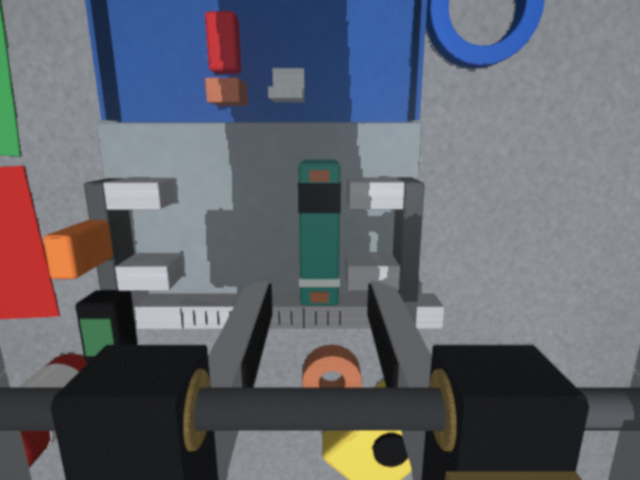

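servo_tool([
  [[0,0,-20,0],[0,0,-55,0],[0,0,-95,0],[0,0,-135,0],[0,0,-160,0],[0,0,-166,0],[0,0,-166,0]],
])

```text
time: 22.55
position: [582.9, -122.8, 158.2]
tcp_rot: [0.708, 0.006, -0.012, -0.706]
ft_force: [-0.2, -0.3, -1.2]
width: 45.8
```

```bash
python3 - <<'E'
from h import *
d=cam('wrist','w15')
W=d['W'];img=d['img'].astype(int)
m=(img[...,0]>180)&(img[...,1]>80)&(img[...,1]<170)&(img[...,2]<60)&(W[...,2]>123)
p=W[m];print('tab',len(p),np.percentile(tog(p,*G),[1,50,99],axis=0),np.median(p[:,2]))
x,y=gw(0,-117.5); go(x,y,64,np.pi/2+.0275)
E
```

```text
Traceback (most recent call last):
IndexError: index -1 is out of bounds for axis 0 with size 0
```

View pics/w15.png

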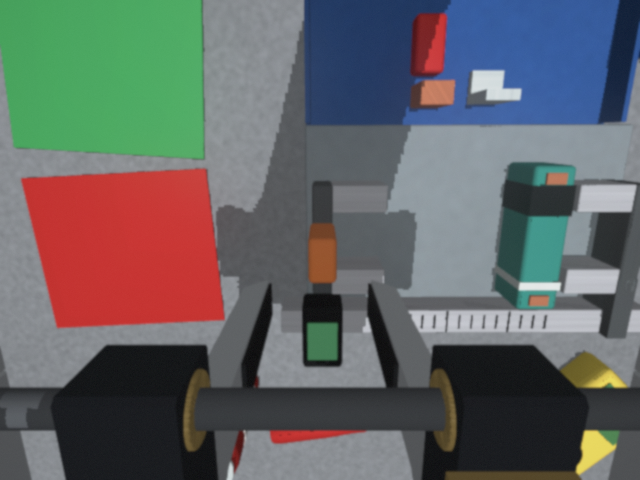

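```bash
python3 - <<'E'
from h import *
d=cam('wrist')
W=d['W'];img=d['img'].astype(int)
m=(img[...,0]>90)&(img[...,2]<60)&(img[...,1]<120)&(W[...,2]>123)&(W[...,2]<140)
p=W[m];p=p[np.hypot(p[:,0]-583,p[:,1]+122)<40];print('tab',len(p),np.percentile(tog(p,*G),[2,50,98],axis=0).round(1).tolist())
x,y=gw(0,-117.5); go(x,y,66,np.pi/2+.0275)
E
```

```text
tab 1260 [[-15.5, -124.3], [-2.3, -115.5], [12.8, -107.4]]
t 22.65 pos [ 583.4 -120.8  158.5] zyaw 1.6 down [-0.007 -0.002 -1.   ] w 45.8 F [0.1 0.2 0.6] q7 1.84
-> shift [ 0.8 92.5 -1.8] turn 0.001 dist 93
```

servo_tool([
  [[0,10,-1,0],[0,30,-1,0],[0,55,-1,0],[0,75,-1,0],[0,88,-1,0],[0,92,-1,0],[0,92,-1,0]],
])

```text
time: 23.35
position: [582.7, -121.6, 66.2]
tcp_rot: [0.708, 0.007, -0.013, -0.706]
ft_force: [1.1, 0.4, 0.9]
width: 46.1
```

servo_tool([
  [[0,0,0,0],[0,0,0,0],[0,0,0,0],[0,0,0,0],[0,0,0,0],[0,0,0,0]],
], fingers=5, squeeze=20)

```text
time: 23.95
position: [582.9, -121.6, 66.6]
tcp_rot: [0.708, 0.008, -0.013, -0.706]
ft_force: [-0.7, 0.5, 5.8]
width: 18.1
```

```bash
python3 - <<'E'
from h import *
s=readout.read_state();print(s['position'],tog(np.array([s['position']]),*G),s['ft_force'],s['width'])
x,y=gw(0,-117.5+100); go(x,y,66,np.pi/2+.0275)
E
```

```text
[ 582.90536095 -121.60579912   66.61907139] [[  -0.5936305  -116.33346216]] [-0.70905569  0.53167484  5.80273464] 18.127190557955675
t 23.95 pos [ 582.9 -121.6   66.6] zyaw 1.6 down [-0.007 -0.002 -1.   ] w 18.1 F [-0.7  0.5  5.8] q7 1.89
-> shift [ 0.8  0.4 98.8] turn 0.002 dist 99
```

servo_tool([
  [[0,0,5,0],[0,0,15,0],[0,0,27,0],[0,0,40,0],[0,0,53,0],[0,0,66,0],[0,0,78,0],[0,0,88,0],[0,0,95,0],[0,0,95,0]],
])

```text
time: 24.95
position: [580.1, -24.1, 66.6]
tcp_rot: [0.707, 0.008, -0.014, -0.707]
ft_force: [-1.3, 2.1, 6.7]
width: 18.1
```

```bash
cat >> h.py <<'E'
def st():
    s=readout.read_state(); R=Ro.from_quat(s['tcp_rot']).as_matrix()
    c,sn=np.cos(G[2]),np.sin(G[2]); f=s['ft_force']
    print('t',round(s['time'],2),'pos',np.round(s['position'],1),'gauge',tog(np.array([s['position']]),*G).round(2)[0],'Fg',round(f[0]*c+f[1]*sn,2),round(-f[0]*sn+f[1]*c,2),round(f[2],2),'w',round(s['width'],1),'toolz',R[:,2].round(4))
E
python3 - <<'E'
from h import *
st(); d=cam('wrist','w16'); st()
E
```

```text
t 24.95 pos [580.1 -24.1  66.6] gauge [ -0.72 -18.81] Fg -1.2 2.17 6.7 w 18.1 toolz [-3.100e-02  9.995e-01 -7.000e-04]
t 25.0 pos [580.1 -24.3  66.6] gauge [ -0.73 -18.95] Fg -2.22 2.55 6.02 w 17.8 toolz [-3.090e-02  9.995e-01 -6.000e-04]
```

View pics/w16.png

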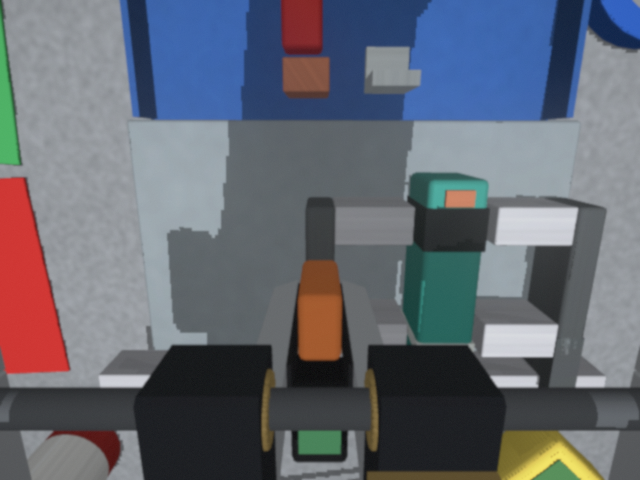

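servo_tool([
  [[0,0,1,0],[0,0,2,0],[0,0,3,0],[0,0,4,0],[0,0,5,0],[0,0,6,0],[0,0,7,0],[0,0,8,0],[0,0,9,0],[0,0,9,0]],
])

```text
time: 26.0
position: [579.8, -15.1, 66.6]
tcp_rot: [0.707, 0.008, -0.014, -0.707]
ft_force: [-0.9, -4.1, 4.2]
width: 17.9
```

```bash
python3 - <<'E'
from h import *
st()
E
```

```text
t 26.0 pos [579.8 -15.1  66.6] gauge [-0.79 -9.79] Fg -0.98 -4.08 4.17 w 17.9 toolz [-3.100e-02  9.995e-01 -5.000e-04]
```

servo_tool([
  [[0,0,0.5,0],[0,0,1,0],[0,0,1.5,0],[0,0,2,0],[0,0,2.5,0],[0,0,2.8,0]],
])

```text
time: 26.6
position: [579.7, -12.4, 66.6]
tcp_rot: [0.707, 0.008, -0.014, -0.707]
ft_force: [-0.9, -6.7, 5.0]
width: 17.8
```

servo_tool([
  [[0,0,0.4,0],[0,0,0.8,0],[0,0,0.8,0]],
])

```text
time: 26.9
position: [579.7, -12.4, 66.6]
tcp_rot: [0.708, 0.008, -0.013, -0.706]
ft_force: [-0.2, -7.0, 3.1]
width: 18.2
```

```bash
python3 - <<'E'
from h import *
st()
E
```

```text
t 26.9 pos [579.7 -12.4  66.6] gauge [-0.78 -7.05] Fg -0.44 -6.95 3.08 w 18.2 toolz [-0.0304  0.9995 -0.0014]
```

servo_tool([
  [[0,0,0.7,0],[0,0,1.4,0],[0,0,1.4,0],[0,0,1.4,0]],
])

```text
time: 27.3
position: [579.7, -12.4, 66.6]
tcp_rot: [0.708, 0.008, -0.013, -0.706]
ft_force: [0.0, -11.4, 3.5]
width: 17.3
```

```bash
python3 - <<'E'
from h import *
st()
E
```

```text
t 27.3 pos [579.7 -12.4  66.6] gauge [-0.75 -7.1 ] Fg -0.26 -11.37 3.46 w 17.3 toolz [-0.0294  0.9996 -0.0027]
```

servo_tool([
  [[0,0,1,0],[0,0,2,0],[0,0,2.5,0],[0,0,2.5,0]],
])

```text
time: 27.7
position: [579.7, -12.5, 66.6]
tcp_rot: [0.709, 0.007, -0.012, -0.705]
ft_force: [1.6, -16.8, 2.3]
width: 18.0
```

```bash
python3 - <<'E'
from h import *
st()
d=cam('wrist','w17')
E
```

```text
t 27.7 pos [579.7 -12.5  66.6] gauge [-0.78 -7.17] Fg 1.12 -16.83 2.32 w 18.0 toolz [-0.0275  0.9996 -0.0051]
```

View pics/w17.png

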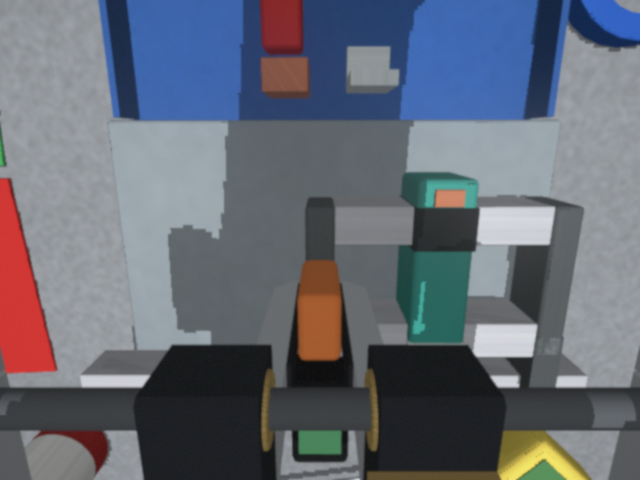

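The teal pack is clamped square at about 14 N. I'm backing the jaw off.

servo_tool([
  [[0,0,-3,0],[0,0,-13,0],[0,0,-25,0],[0,0,-39,0],[0,0,-53,0],[0,0,-67,0],[0,0,-81,0],[0,0,-93,0],[0,0,-102,0],[0,0,-106,0]],
])

```text
time: 28.75
position: [582.8, -120.2, 66.7]
tcp_rot: [0.709, 0.007, -0.012, -0.705]
ft_force: [6.4, 3.9, -8.1]
width: 18.1
```

```bash
python3 - <<'E'
from h import *
st()
E
```

```text
t 28.75 pos [ 582.8 -120.2   66.7] gauge [  -0.62 -114.94] Fg 6.47 3.76 -8.11 w 18.1 toolz [-0.0263  0.9996 -0.0055]
```

Carriage is at about 1.4 mm. I'm releasing, rising and returning to the teal pack.

servo_tool([
  [[0,0,0,0],[0,0,0,0],[0,0,0,0],[0,0,0,0]],
], fingers=46)

```text
time: 29.15
position: [582.7, -120.4, 66.7]
tcp_rot: [0.709, 0.007, -0.012, -0.705]
ft_force: [0.2, 0.1, 0.8]
width: 44.7
```

servo_tool([
  [[0,-10,0,0],[0,-30,0,0],[0,-60,0,0],[0,-85,0,0],[0,-90,0,0],[0,-90,0,0]],
])

```text
time: 29.75
position: [583.9, -119.8, 158.0]
tcp_rot: [0.709, 0.008, -0.011, -0.705]
ft_force: [0.6, 0.3, -1.0]
width: 46.2
```

```bash
python3 - <<'E'
from h import *
d=cam('wrist'); r=pack(d,'teal',30,z0=40); print(tog(np.array([r]),*G),r[2]-G[2])
t=cam('top'); r=pack(t,'teal',30,z0=40); print(tog(np.array([r]),*G),r[2]-G[2]); pack(t,'blue',37)
st(); x,y=gw(-2,55); go(x,y,155,np.pi/2+G[2])
E
```

```text
teal 2750 colour c [581.4  48.2  84.2] ang 0.051 px [548. 246.] fit [5.77279e+02 5.00860e+01 3.10000e-02] 8.03
[[-1.49700995 55.44766243]] 0.003668190542572985
teal 214 colour c [582.7  49.   84.3] ang 0.025 px [287. 247.] fit [ 5.78163e+02  5.05390e+01 -2.00000e-03] 7.86
[[-0.6012842  55.87672561]] -0.02968873405870969
blue 265 colour c [590.6 395.2  44. ] ang -0.342 px [160. 248.] fit [ 5.87792e+02  3.98502e+02 -3.42000e-01] 4.04
t 29.85 pos [ 582.9 -119.6  156.2] gauge [  -0.56 -114.35] Fg 0.01 -1.37 0.0 w 46.0 toolz [-0.0266  0.9996 -0.0055]
t 29.85 pos [ 582.9 -119.6  156.2] zyaw 1.597 down [-0.007 -0.006 -1.   ] w 46.0 F [ 0.  -1.4  0. ] q7 1.83
-> shift [ -1.6   0.3 169.4] turn -0.001 dist 169
```

servo_tool([
  [[0,0,20,0],[-1,0,55,0],[-1,0,95,0],[-1,0,135,0],[-2,0,162,0],[-2,0,169,0],[-2,0,169,0]],
], fingers=44)

```text
time: 30.55
position: [575.8, 50.1, 154.4]
tcp_rot: [0.709, 0.007, -0.013, -0.705]
ft_force: [0.3, 0.6, 0.5]
width: 44.0
```

```bash
python3 - <<'E'
from h import *
d=cam('wrist','w18'); r=pack(d,'teal',30,z0=40); print(tog(np.array([r]),*G),r[2]-G[2])
st(); x,y=gw(-2,55); go(x,y,28,np.pi/2+G[2])
E
```

```text
teal 2525 colour c [581.9  50.6  84.3] ang 0.023 px [320. 253.] fit [5.76835e+02 5.05860e+01 3.10000e-02] 6.13
[[-1.92751008 55.95979399]] 0.0035291467188432735
t 30.6 pos [576.   48.6 154.6] gauge [-2.78 54.03] Fg -0.1 -0.8 -0.08 w 43.9 toolz [-0.0267  0.9996 -0.0062]
t 30.6 pos [576.   48.6 154.6] zyaw 1.597 down [-0.008 -0.006 -1.   ] w 43.9 F [-0.1 -0.8 -0.1] q7 1.51
-> shift [  1.9 126.6   1.8] turn -0.001 dist 127
```

View pics/w18.png

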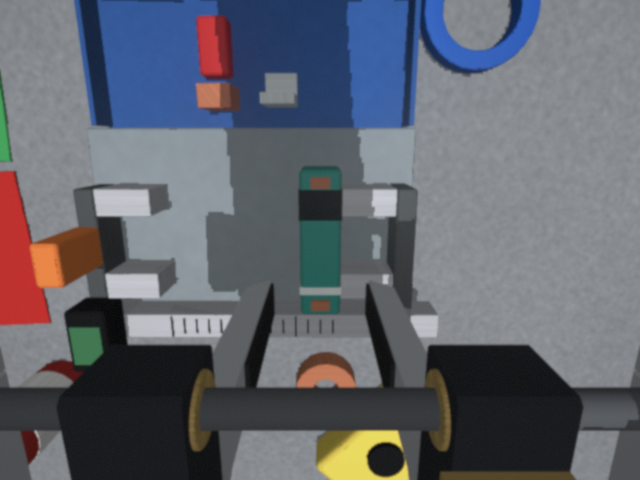

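servo_tool([
  [[0,15,0,0],[1,45,1,0],[2,80,2,0],[2,110,2,0],[2,122,2,0],[2,125,2,0],[2,125,2,0]],
])

```text
time: 31.3
position: [577.4, 49.1, 30.1]
tcp_rot: [0.709, 0.006, -0.012, -0.705]
ft_force: [0.4, -0.3, 0.6]
width: 44.0
```

servo_tool([
  [[0,0,0,0],[0,0,0,0],[0,0,0,0],[0,0,0,0],[0,0,0,0]],
], fingers=20, squeeze=25)

```text
time: 31.8
position: [578.2, 49.2, 31.4]
tcp_rot: [0.709, 0.007, -0.011, -0.705]
ft_force: [-0.8, -0.5, 8.1]
width: 29.8
```

servo_tool([
  [[0,-10,0,0],[0,-30,0,0],[0,-60,0,0],[0,-90,0,0],[0,-115,0,0],[0,-120,0,0],[0,-120,0,0]],
])

```text
time: 32.5
position: [579.3, 50.1, 152.4]
tcp_rot: [0.709, 0.008, -0.011, -0.705]
ft_force: [-0.1, -0.5, -3.1]
width: 29.7
```

```bash
python3 - <<'E'
from h import *
d=cam('wrist','w19')
t=cam('top');W=t['W'];hsv=cv2.cvtColor(t['img'],cv2.COLOR_RGB2HSV)
for nm,lo,hi in (('green',45,75),):
    m=(hsv[...,0]>lo)&(hsv[...,0]<hi)&(hsv[...,1]>120)&(abs(W[...,2])<15)&(W[...,1]<-200); p=W[m]; print(nm,len(p),np.median(p,0),cv2.minAreaRect(p[:,:2].astype(np.float32)))
go(456,-275,150,np.pi/2)
E
```

```text
green 3260 [ 452.63946015 -309.75355024    3.19768823] ((453.4740905761719, -309.95379638671875), (166.87225341796875, 148.3095245361328), 88.26458740234375)
t 32.6 pos [578.3  49.9 150.6] zyaw 1.597 down [-0.007 -0.006 -1.   ] w 29.6 F [-1.2  0.  -2. ] q7 1.51
-> shift [-130.7    3.5 -321.7] turn 0.026 dist 347
```

View pics/w19.png

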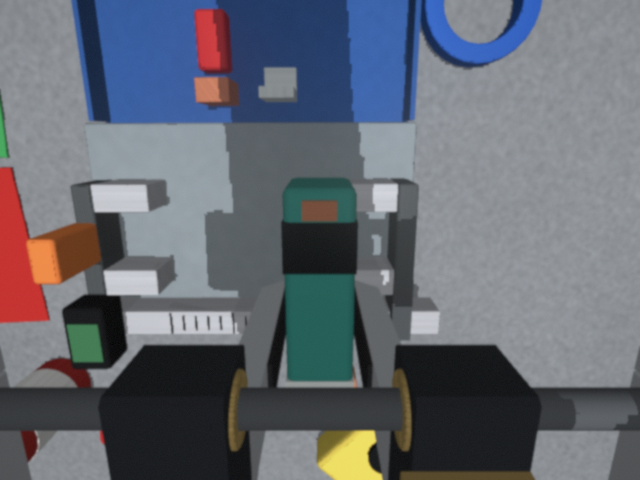

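servo_tool([
  [[-8,0,-20,0],[-24,0,-60,0],[-41,0,-100,0.01],[-57,1,-140,0.01],[-73,1,-180,0.02],[-90,2,-220,0.02],[-106,2,-260,0.026],[-120,3,-296,0.026],[-129,3,-318,0.026],[-131,3,-322,0.026]],
])

```text
time: 33.6
position: [453.5, -278.1, 149.5]
tcp_rot: [0.709, -0.005, -0.002, -0.705]
ft_force: [0.7, -0.1, -2.0]
width: 29.8
```

```bash
python3 - <<'E'
from h import *
d=cam('wrist','w20')
go(456,-275,-5,np.pi/2)
E
```

```text
t 33.65 pos [ 454.  -277.   149.5] zyaw 1.568 down [-0.009 -0.006 -1.   ] w 29.7 F [-0.5 -0.7 -3.6] q7 2.13
-> shift [  3.4 154.5   3. ] turn -0.003 dist 155
```

View pics/w20.png

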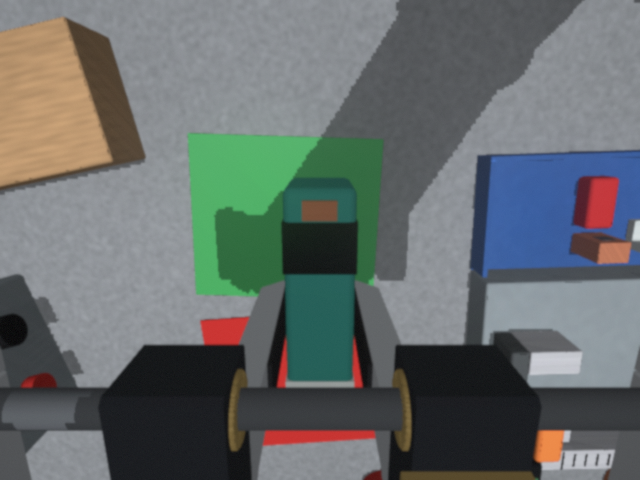

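servo_tool([
  [[0,15,0,0],[1,45,1,0],[2,85,2,0],[3,120,3,0],[3,143,3,0],[3,151,3,0],[3,154,3,0],[3,154,3,0]],
])

```text
time: 34.45
position: [456.0, -274.8, -4.2]
tcp_rot: [0.709, -0.004, -0.002, -0.705]
ft_force: [-0.1, 0.5, -2.7]
width: 29.9
```

servo_tool([
  [[0,0.5,0,0],[0,1,0,0],[0,1,0,0],[0,1,0,0]],
])

```text
time: 34.85
position: [456.3, -274.8, -4.8]
tcp_rot: [0.709, -0.004, -0.002, -0.705]
ft_force: [-0.1, -0.6, -1.7]
width: 30.1
```

servo_tool([
  [[0,0.5,0,0],[0,1,0,0],[0,1,0,0]],
])

```text
time: 35.15
position: [456.4, -274.9, -5.6]
tcp_rot: [0.709, -0.004, -0.002, -0.705]
ft_force: [-1.4, 0.2, 3.3]
width: 29.9
```

servo_tool([
  [[0,0,0,0],[0,0,0,0],[0,0,0,0],[0,0,0,0]],
], fingers=46)

```text
time: 35.55
position: [456.4, -274.9, -5.6]
tcp_rot: [0.709, -0.004, -0.002, -0.705]
ft_force: [-0.9, -0.1, -0.8]
width: 45.9
```

servo_tool([
  [[0,-5,0,0],[0,-20,0,0],[0,-55,0,0],[0,-95,0,0],[0,-135,0,0],[0,-155,0,0],[0,-160,0,0],[0,-160,0,0]],
])

```text
time: 36.35
position: [457.9, -273.8, 154.8]
tcp_rot: [0.709, -0.003, -0.001, -0.705]
ft_force: [-0.0, -0.3, -0.4]
width: 46.1
```

```bash
python3 - <<'E'
from h import *
d=cam('wrist','w21');pack(d,'teal',30,z0=3)
t=cam('top');pack(t,'teal',30,z0=3);r=pack(t,'blue',37)
go(*r[:2],155,r[2]+np.pi/2)
E
```

```text
teal 2126 colour c [ 459.4 -274.4   47.3] ang -0.019 px [319. 234.] fit [ 4.54888e+02 -2.74127e+02 -1.00000e-03] 1.16
teal 25 colour c [783.2 549.   44.1] ang 0.005 px [104. 178.] fit [ 7.85894e+02  5.61862e+02 -1.30000e-02] 7.41
blue 265 colour c [591.1 395.2  43.9] ang -0.311 px [160. 248.] fit [ 5.87937e+02  3.99046e+02 -3.38000e-01] 4.06
t 36.45 pos [ 457.1 -273.5  153.4] zyaw 1.568 down [-0.009 -0.006 -1.   ] w 45.8 F [ 0.4 -0.3 -0. ] q7 2.13
-> shift [128.9  -6.9 672.9] turn 0.335 dist 685
```

View pics/w21.png

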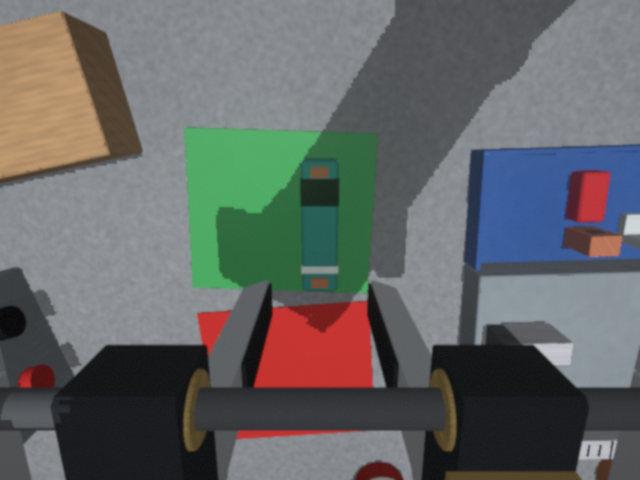

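servo_tool([
  [[5,0,25,0],[13,0,68,0.03],[21,0,112,0.06],[30,0,157,0.08],[39,0,203,0.1],[48,0,249,0.12],[56,0,295,0.15],[65,0,341,0.17],[74,0,387,0.2],[83,0,432,0.22]],
], fingers=56)

```text
time: 37.45
position: [540.6, 159.9, 148.4]
tcp_rot: [0.706, -0.083, 0.075, -0.7]
ft_force: [1.2, 0.0, -0.0]
width: 56.1
```

```bash
python3 - <<'E'
from h import *
go(588,399,110,-.34+np.pi/2)
E
```

```text
t 37.45 pos [540.6 159.9 148.4] zyaw 1.347 down [-0.011 -0.007 -1.   ] w 56.1 F [ 1.2  0.  -0. ] q7 1.05
-> shift [ -6.5  36.2 244. ] turn 0.116 dist 247
```

servo_tool([
  [[-1,4,30,0.01],[-2,8,70,0.03],[-3,14,112,0.05],[-4,20,155,0.07],[-5,26,195,0.09],[-6,32,228,0.11],[-6,36,243,0.116],[-6,36,244,0.116],[-6,36,244,0.116]],
], fingers=54)

```text
time: 38.35
position: [588.5, 397.3, 109.2]
tcp_rot: [0.701, -0.124, 0.116, -0.693]
ft_force: [-0.3, -0.4, -0.3]
width: 54.1
```

```bash
python3 - <<'E'
from h import *
d=cam('wrist','w22');r=pack(d,'blue',37)
go(*r[:2],-12,r[2]+np.pi/2)
E
```

```text
blue 3303 colour c [591.6 397.6  44.3] ang -0.336 px [322. 250.] fit [ 5.86737e+02  3.99469e+02 -3.45000e-01] 0.96
t 38.4 pos [588.8 396.9 109.9] zyaw 1.23 down [-0.012 -0.008 -1.   ] w 54.2 F [0.2 0.5 0.6] q7 0.68
-> shift [ -1.8 121.9   3.2] turn 0.003 dist 122
```

View pics/w22.png

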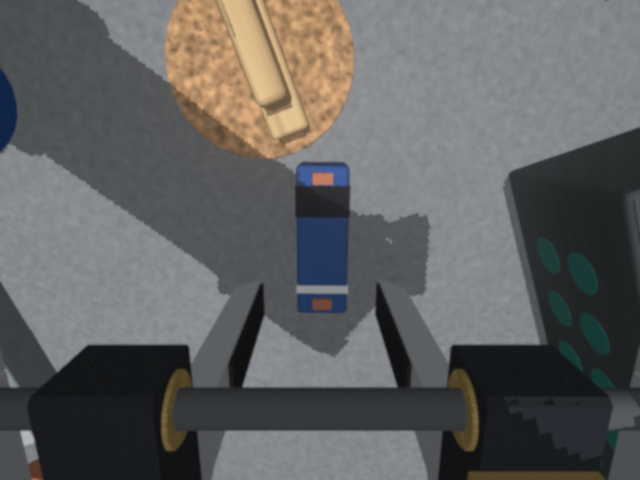

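servo_tool([
  [[0,15,1,0],[-1,45,2,0],[-1,80,3,0],[-2,107,3,0],[-2,118,3,0],[-2,121,3,0],[-2,121,3,0]],
])

```text
time: 39.1
position: [587.0, 399.1, -10.5]
tcp_rot: [0.7, -0.124, 0.117, -0.693]
ft_force: [-0.6, -0.6, -0.1]
width: 53.9
```

servo_tool([
  [[0,0,0,0],[0,0,0,0],[0,0,0,0],[0,0,0,0],[0,0,0,0],[0,0,0,0]],
], fingers=27, squeeze=25)

```text
time: 39.7
position: [587.7, 399.3, -9.3]
tcp_rot: [0.7, -0.123, 0.117, -0.694]
ft_force: [-1.6, -1.2, 7.1]
width: 37.1
```

servo_tool([
  [[0,-10,0,0],[0,-30,0,0],[0,-60,0,0],[0,-100,0,0],[0,-140,0,0],[0,-160,0,0],[0,-160,0,0]],
])

```text
time: 40.4
position: [590.8, 401.5, 155.1]
tcp_rot: [0.698, -0.122, 0.119, -0.695]
ft_force: [0.3, -0.5, -2.0]
width: 36.6
```

```bash
python3 - <<'E'
from h import *
x,y=gw(-2,45)
go(x,y,125,np.pi/2+.0275)
E
```

```text
t 40.4 pos [590.8 401.5 155.1] zyaw 1.229 down [-0.006 -0.003 -1.   ] w 36.6 F [ 0.3 -0.5 -2. ] q7 0.67
-> shift [ 108.6   31.3 -345.3] turn -0.37 dist 363
```

servo_tool([
  [[6,1,-20,-0.02],[18,3,-58,-0.06],[32,6,-102,-0.11],[46,10,-146,-0.16],[60,15,-190,-0.21],[74,20,-234,-0.26],[87,25,-277,-0.3],[99,30,-315,-0.34],[107,31,-338,-0.37],[109,31,-345,-0.37]],
])

```text
time: 41.4
position: [576.7, 36.2, 124.6]
tcp_rot: [0.708, 0.006, -0.011, -0.706]
ft_force: [0.7, 0.3, -1.7]
width: 36.4
```

```bash
python3 - <<'E'
from h import *
d=cam('wrist','w23')
x,y=gw(-2,45)
go(x,y,32,np.pi/2+.0275)
E
```

```text
t 41.45 pos [576.9  36.9 124.7] zyaw 1.595 down [-0.007 -0.004 -1.   ] w 36.7 F [-0.4 -1.  -1.9] q7 1.53
-> shift [ 0.9 92.7  3.1] turn -0.003 dist 93
```

View pics/w23.png

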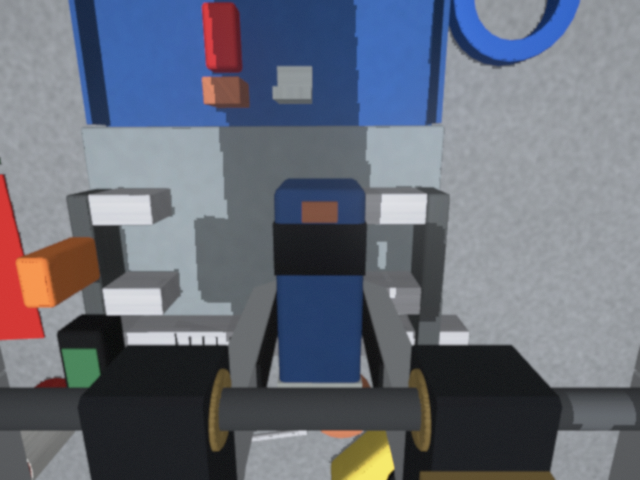

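servo_tool([
  [[0,10,1,0],[1,30,2,0],[1,55,3,0],[1,77,3,0],[1,88,3,0],[1,92,3,0],[1,93,3,0],[1,94,3,0],[1,94,3,0]],
])

```text
time: 42.35
position: [577.7, 39.7, 31.4]
tcp_rot: [0.708, 0.007, -0.011, -0.706]
ft_force: [0.9, -0.2, -0.8]
width: 36.6
```

servo_tool([
  [[0,0.5,0,0],[0,1,0,0],[0,1,0,0]],
])

```text
time: 42.65
position: [578.0, 39.8, 30.7]
tcp_rot: [0.708, 0.007, -0.01, -0.706]
ft_force: [-0.7, 0.3, 1.3]
width: 36.8
```

servo_tool([
  [[0,0,0,0],[0,0,0,0],[0,0,0,0],[0,0,0,0]],
], fingers=52)

```text
time: 43.05
position: [578.0, 39.7, 30.8]
tcp_rot: [0.708, 0.007, -0.01, -0.706]
ft_force: [0.5, 0.2, -0.4]
width: 52.4
```

servo_tool([
  [[0,-5,0,0],[0,-20,0,0],[0,-50,0,0],[0,-90,0,0],[0,-120,0,0],[0,-128,0,0],[0,-128,0,0]],
])

```text
time: 43.75
position: [579.5, 40.3, 160.8]
tcp_rot: [0.708, 0.008, -0.009, -0.706]
ft_force: [-0.2, -0.1, 0.2]
width: 52.0
```

```bash
python3 - <<'E'
from h import *
d=cam('wrist'); r=pack(d,'blue',37,z0=40); print(tog(np.array([r]),*G),r[2]-G[2])
x,y=gw(0,-115.5); go(x,y,158,np.pi/2+.0275)
E
```

```text
blue 3069 colour c [581.8  40.5  84.3] ang 0.002 px [319. 245.] fit [5.77002e+02 4.05220e+01 2.30000e-02] 6.1
[[-2.03686449 45.89525849]] -0.004801881872733869
t 43.8 pos [578.6  40.2 159.3] zyaw 1.595 down [-0.004 -0.003 -1.   ] w 51.8 F [-0.3  0.3 -0.8] q7 1.52
-> shift [   0.9    1.8 -161. ] turn -0.003 dist 161
```

servo_tool([
  [[0,0,-20,0],[0,0,-55,0],[1,0,-95,0],[1,0,-132,0],[1,1,-155,-0.003],[1,2,-161,-0.003],[1,2,-161,-0.003]],
], fingers=46)

```text
time: 44.5
position: [582.8, -121.2, 156.6]
tcp_rot: [0.708, 0.007, -0.011, -0.706]
ft_force: [-0.6, 0.6, -1.2]
width: 46.2
```

```bash
python3 - <<'E'
from h import *
d=cam('wrist','w24')
W=d['W'];img=d['img'].astype(int)
m=(img[...,0]>90)&(img[...,2]<60)&(img[...,1]<120)&(W[...,2]>123)&(W[...,2]<140)
p=W[m];p=p[np.hypot(p[:,0]-583,p[:,1]+122)<40];print('tab',len(p),np.percentile(tog(p,*G),[2,50,98],axis=0).round(1).tolist())
x,y=gw(0,-115.5); go(x,y,66,np.pi/2+.0275)
E
```

```text
tab 1242 [[-15.5, -122.7], [-2.4, -114.6], [12.5, -106.6]]
t 44.55 pos [ 583.1 -119.9  156.8] zyaw 1.598 down [-0.006 -0.003 -1.   ] w 46.1 F [ 0.3 -0.1 -0.1] q7 1.82
-> shift [ 0.9 90.8 -0.6] turn -0.0 dist 91
```

servo_tool([
  [[0,10,0,0],[0,30,0,0],[0,55,0,0],[0,75,0,0],[0,87,0,0],[0,90,0,0],[0,90,0,0]],
])

```text
time: 45.25
position: [582.6, -119.7, 66.7]
tcp_rot: [0.708, 0.008, -0.012, -0.706]
ft_force: [0.7, -0.4, -0.1]
width: 45.8
```

servo_tool([
  [[0,0,0,0],[0,0,0,0],[0,0,0,0],[0,0,0,0],[0,0,0,0],[0,0,0,0]],
], fingers=5, squeeze=20)

```text
time: 45.85
position: [582.9, -119.8, 67.1]
tcp_rot: [0.708, 0.008, -0.012, -0.706]
ft_force: [-1.3, 0.2, 6.2]
width: 17.6
```

```bash
python3 - <<'E'
from h import *
st()
E
```

```text
t 45.85 pos [ 582.9 -119.8   67.1] gauge [  -0.57 -114.51] Fg -1.27 0.2 6.18 w 17.6 toolz [-0.0279  0.9996 -0.0024]
```

servo_tool([
  [[0,0,5,0],[0,0,15,0],[0,0,27,0],[0,0,40,0],[0,0,53,0],[0,0,65,0],[0,0,75,0],[0,0,82,0],[0,0,86,0],[0,0,86,0]],
])

```text
time: 46.85
position: [580.3, -31.5, 67.1]
tcp_rot: [0.708, 0.009, -0.012, -0.707]
ft_force: [-3.1, 2.5, 7.5]
width: 17.6
```

```bash
python3 - <<'E'
from h import *
st()
E
```

```text
t 46.85 pos [580.3 -31.5  67.1] gauge [ -0.7  -26.19] Fg -3.01 2.6 7.49 w 17.6 toolz [-0.0296  0.9996 -0.0014]
```

Clamping is expected at about −14, 12 mm further on.

servo_tool([
  [[0,0,1.5,0],[0,0,3,0],[0,0,4,0],[0,0,5,0],[0,0,6,0],[0,0,7,0],[0,0,8,0],[0,0,9,0],[0,0,9.5,0],[0,0,10,0]],
])

```text
time: 47.85
position: [580.0, -21.5, 67.1]
tcp_rot: [0.708, 0.008, -0.012, -0.707]
ft_force: [-2.1, -4.7, 5.2]
width: 18.0
```

```bash
python3 - <<'E'
from h import *
st()
E
```

```text
t 47.85 pos [580.  -21.5  67.1] gauge [ -0.72 -16.21] Fg -2.22 -4.63 5.15 w 18.0 toolz [-0.0295  0.9996 -0.0014]
```

servo_tool([
  [[0,0,0.5,0],[0,0,1,0],[0,0,1.5,0],[0,0,2,0],[0,0,2.5,0],[0,0,3,0],[0,0,3,0]],
])

```text
time: 48.55
position: [580.0, -19.4, 67.1]
tcp_rot: [0.708, 0.008, -0.012, -0.706]
ft_force: [-0.8, -8.2, 4.7]
width: 17.9
```

```bash
python3 - <<'E'
from h import *
st()
E
```

```text
t 48.55 pos [580.  -19.4  67.1] gauge [ -0.7  -14.09] Fg -0.98 -8.17 4.67 w 17.9 toolz [-0.0288  0.9996 -0.0022]
```

servo_tool([
  [[0,0,0.8,0],[0,0,1.6,0],[0,0,2,0],[0,0,2,0]],
])

```text
time: 48.95
position: [580.0, -19.5, 67.1]
tcp_rot: [0.709, 0.008, -0.012, -0.706]
ft_force: [0.0, -12.5, 3.1]
width: 17.9
```

servo_tool([
  [[0,0,1,0],[0,0,2,0],[0,0,2.5,0],[0,0,2.5,0]],
])

```text
time: 49.35
position: [580.0, -19.6, 67.1]
tcp_rot: [0.709, 0.007, -0.011, -0.705]
ft_force: [0.7, -16.5, 2.8]
width: 17.8
```

```bash
python3 - <<'E'
from h import *
st(); d=cam('wrist','w25')
E
```

```text
t 49.35 pos [580.  -19.6  67.1] gauge [ -0.72 -14.24] Fg 0.21 -16.53 2.84 w 17.8 toolz [-0.0256  0.9996 -0.0066]
```

View pics/w25.png

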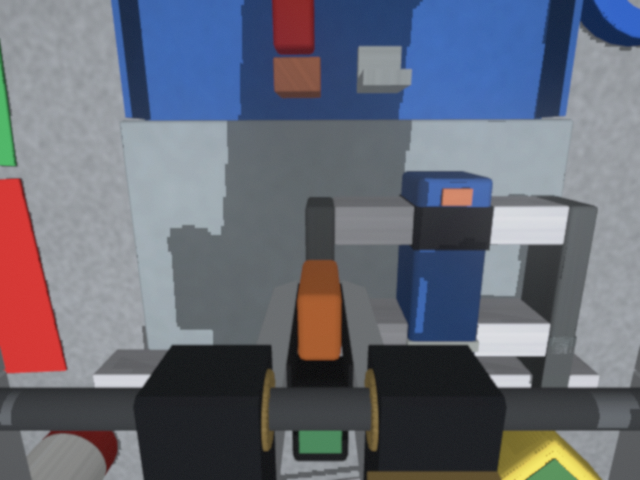

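Blue is clamped square at about 13 N, at the 37 mm position. I'm backing right off.

servo_tool([
  [[0,0,-3,0],[0,0,-13,0],[0,0,-25,0],[0,0,-39,0],[0,0,-53,0],[0,0,-67,0],[0,0,-80,0],[0,0,-90,0],[0,0,-97,0],[0,0,-99,0]],
])

```text
time: 50.4
position: [582.8, -120.1, 67.2]
tcp_rot: [0.71, 0.007, -0.01, -0.705]
ft_force: [6.8, 3.7, -10.6]
width: 18.0
```

servo_tool([
  [[0,0,0,0],[0,0,0,0],[0,0,0,0],[0,0,0,0]],
], fingers=46)

```text
time: 50.8
position: [582.7, -120.4, 67.2]
tcp_rot: [0.71, 0.007, -0.01, -0.705]
ft_force: [1.4, 0.1, -0.2]
width: 44.7
```

servo_tool([
  [[0,-10,0,0],[0,-30,0,0],[0,-60,0,0],[0,-85,0,0],[0,-90,0,0],[0,-90,0,0]],
])

```text
time: 51.4
position: [583.7, -119.7, 158.5]
tcp_rot: [0.71, 0.008, -0.009, -0.705]
ft_force: [0.2, -0.6, -0.6]
width: 46.1
```

```bash
python3 - <<'E'
from h import *
t=cam('top'); r=pack(t,'blue',37,z0=40); print(tog(np.array([r]),*G),r[2]-G[2]); pack(t,'teal',30,z0=3)
W=t['W'];img=t['img'].astype(int)
st(); x,y=gw(-2,51.5); go(x,y,155,np.pi/2+G[2])
E
```

```text
blue 1868 colour c [ 330.9 -696.4   88.7] ang -1.442 px [577. 340.] fit [ 320.443 -685.74    -1.18 ] 16.9
[[-278.46812019 -673.03716998]] -1.2079583423108813
teal 214 colour c [ 459.8 -273.6   47. ] ang 0.024 px [409. 293.] fit [ 4.56243e+02 -2.74955e+02 -6.00000e-03] 3.5
t 51.45 pos [ 583.1 -119.6  157.4] gauge [  -0.36 -114.32] Fg -0.43 0.32 -1.16 w 45.9 toolz [-0.0245  0.9997 -0.007 ]
t 51.45 pos [ 583.1 -119.6  157.4] zyaw 1.595 down [-0.004 -0.007 -1.   ] w 45.9 F [-0.4  0.3 -1.2] q7 1.81
-> shift [ -2.1   1.3 165.8] turn -0.003 dist 166
```

servo_tool([
  [[0,0,20,0],[-1,0,55,0],[-1,0,95,0],[-1,0,133,0],[-2,0,159,0],[-2,0,166,0],[-2,0,166,0]],
], fingers=52)

```text
time: 52.15
position: [576.4, 47.1, 155.4]
tcp_rot: [0.71, 0.007, -0.011, -0.704]
ft_force: [0.1, -1.1, 0.1]
width: 52.0
```

```bash
python3 - <<'E'
from h import *
d=cam('wrist','w26'); r=pack(d,'blue',37,z0=40); print(tog(np.array([r]),*G),r[2]-G[2])
st(); x,y=gw(-2,52); go(x,y,30,np.pi/2+G[2])
E
```

```text
blue 3157 colour c [581.4  47.1  84.3] ang 0.031 px [319. 250.] fit [5.76488e+02 4.71540e+01 2.30000e-02] 6.15
[[-2.36817651 52.53871965]] -0.004377709747702213
t 52.2 pos [576.6  45.7 155.6] gauge [-2.27 51.05] Fg 0.73 -0.02 1.3 w 52.1 toolz [-0.0246  0.9997 -0.0076]
t 52.2 pos [576.6  45.7 155.6] zyaw 1.595 down [-0.005 -0.008 -1.   ] w 52.1 F [0.7 0.  1.3] q7 1.5
-> shift [  0.9 125.6   1.9] turn -0.003 dist 126
```

View pics/w26.png

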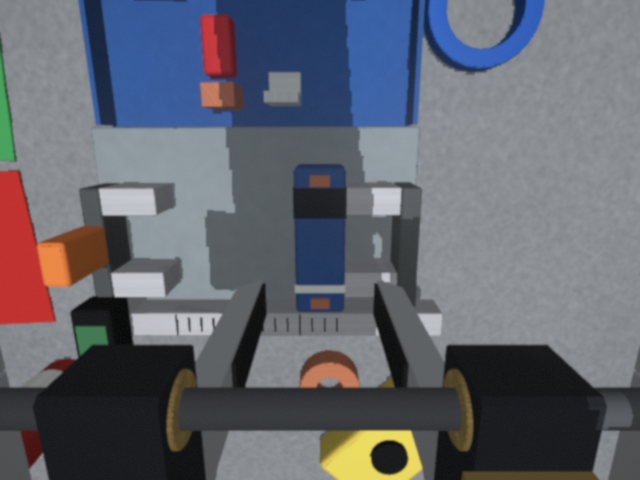

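servo_tool([
  [[0,15,0,0],[1,45,1,0],[1,80,2,0],[1,110,2,0],[1,122,2,0],[1,125,2,0],[1,125,2,0]],
])

```text
time: 52.9
position: [577.4, 45.9, 31.1]
tcp_rot: [0.71, 0.007, -0.01, -0.704]
ft_force: [0.1, -0.3, -0.3]
width: 51.9
```

servo_tool([
  [[0,0,0,0],[0,0,0,0],[0,0,0,0],[0,0,0,0],[0,0,0,0]],
], fingers=27, squeeze=25)

```text
time: 53.4
position: [578.3, 46.0, 32.4]
tcp_rot: [0.71, 0.007, -0.009, -0.704]
ft_force: [-0.6, -0.4, 7.2]
width: 36.9
```

servo_tool([
  [[0,-10,0,0],[0,-30,0,0],[0,-60,0,0],[0,-90,0,0],[0,-115,0,0],[0,-122,0,0],[0,-122,0,0]],
])

```text
time: 54.1
position: [579.1, 47.1, 155.5]
tcp_rot: [0.709, 0.008, -0.009, -0.705]
ft_force: [-0.6, -0.1, -1.6]
width: 36.9
```

```bash
python3 - <<'E'
from h import *
go(456,-346,150,np.pi/2)
E
```

```text
t 54.1 pos [579.1  47.1 155.5] zyaw 1.595 down [-0.001 -0.007 -1.   ] w 36.9 F [-0.6 -0.1 -1.6] q7 1.5
-> shift [-132.4    8.2 -390. ] turn 0.024 dist 412
```

servo_tool([
  [[-7,0,-22,0],[-21,0,-62,0],[-36,0,-106,0.01],[-51,1,-150,0.01],[-66,1,-194,0.02],[-81,2,-238,0.02],[-96,3,-282,0.024],[-110,4,-324,0.024],[-122,4,-360,0.024],[-130,4,-384,0.024]],
])

```text
time: 55.1
position: [456.0, -342.3, 152.9]
tcp_rot: [0.71, -0.002, 0.0, -0.705]
ft_force: [0.0, 0.9, -2.2]
width: 36.7
```

```bash
python3 - <<'E'
from h import *
d=cam('wrist','w27')
go(456,-346,100,np.pi/2)
E
```

```text
t 55.15 pos [ 454.7 -345.5  153.1] zyaw 1.565 down [-0.003 -0.008 -1.   ] w 36.7 F [-3.6 -2.7 -3.2] q7 2.27
-> shift [ 1.5 53.1 -0.1] turn -0.005 dist 53
```

View pics/w27.png

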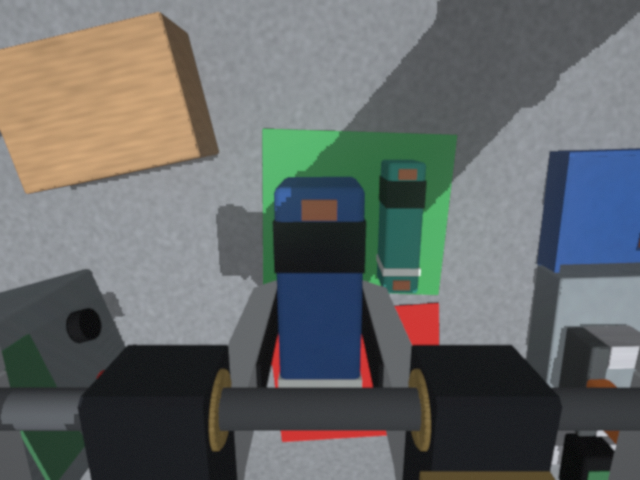

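servo_tool([
  [[0,15,0,0],[1,45,0,0],[2,85,0,0],[2,120,0,0],[2,145,0,0],[2,153,0,0],[2,156,0,0],[2,156,0,0]],
])

```text
time: 55.95
position: [456.3, -346.9, -2.6]
tcp_rot: [0.71, -0.003, 0.001, -0.704]
ft_force: [0.5, -0.2, -2.0]
width: 37.0
```

servo_tool([
  [[0,0.5,0,0],[0,1,0,0],[0,1.5,0,0],[0,1.5,0,0]],
])

```text
time: 56.35
position: [456.6, -346.9, -3.7]
tcp_rot: [0.71, -0.003, 0.001, -0.704]
ft_force: [-0.5, 0.6, -1.0]
width: 37.0
```

servo_tool([
  [[0,0.5,0,0],[0,1,0,0],[0,1.2,0,0]],
])

```text
time: 56.65
position: [456.7, -347.0, -4.6]
tcp_rot: [0.71, -0.003, 0.001, -0.704]
ft_force: [-1.4, 1.2, 9.4]
width: 36.9
```

servo_tool([
  [[0,0,0,0],[0,0,0,0],[0,0,0,0],[0,0,0,0]],
], fingers=52)

```text
time: 57.05
position: [456.7, -347.0, -4.6]
tcp_rot: [0.71, -0.003, 0.001, -0.704]
ft_force: [-0.8, -0.4, -0.8]
width: 51.9
```

servo_tool([
  [[0,-5,0,0],[0,-20,0,0],[0,-55,0,0],[0,-95,0,0],[0,-135,0,0],[0,-175,0,0],[0,-200,0,0],[0,-210,0,0],[0,-210,0,0]],
])

```text
time: 57.95
position: [457.6, -345.5, 207.0]
tcp_rot: [0.71, -0.002, 0.002, -0.704]
ft_force: [-1.3, -0.9, -0.7]
width: 51.9
```

```bash
python3 - <<'E'
from h import *
d=cam('wrist','w28');pack(d,'teal',30,z0=3);pack(d,'blue',37,z0=3)
cam('scene','s28');t=cam('top','t28')
W=t['W'];img=t['img'].astype(int)
m=(img[...,0]>180)&(img[...,1]>80)&(img[...,1]<170)&(img[...,2]<60)&(W[...,2]>115)&(W[...,2]<140)
p=W[m];p=p[np.hypot(p[:,0]-583,p[:,1]+122)<60];print('tab',len(p),np.percentile(tog(p,*G),[2,50,98],axis=0).round(1).tolist())
F=t['W'].reshape(-1,3);F=F[np.isfinite(F[:,0])];s=F[(np.hypot(F[:,0]-456,F[:,1]-404)<70)]
g=s[s[:,2]>80];print('brush grip',np.percentile(g,[2,50,98],axis=0).round(1).tolist())
E
```

```text
teal 1657 colour c [ 459.7 -275.5   47.3] ang 0.012 px [395. 220.] fit [ 4.55349e+02 -2.74188e+02 -1.00000e-03] 4.66
blue 1866 colour c [ 460.1 -346.1   47.3] ang -0.019 px [320. 221.] fit [ 4.55017e+02 -3.46077e+02 -6.00000e-03] 4.05
tab 62 [[-11.9, -119.9], [1.1, -112.6], [14.2, -106.5]]
brush grip [[424.1, 393.1, 81.4], [457.7, 400.8, 94.1], [491.3, 410.5, 100.8]]
```

View pics/w28.png

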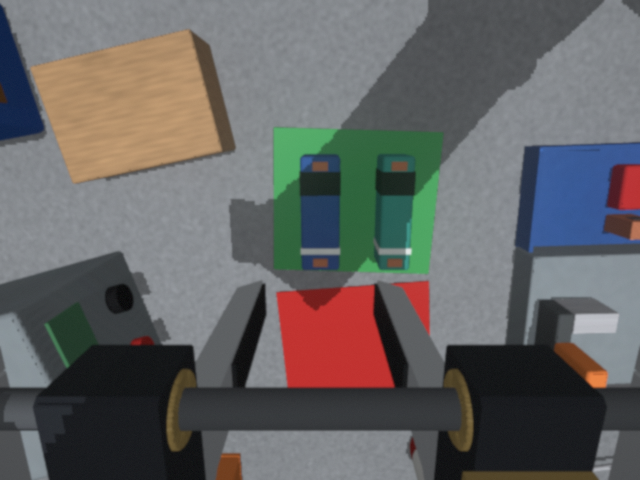

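View pics/s28.png

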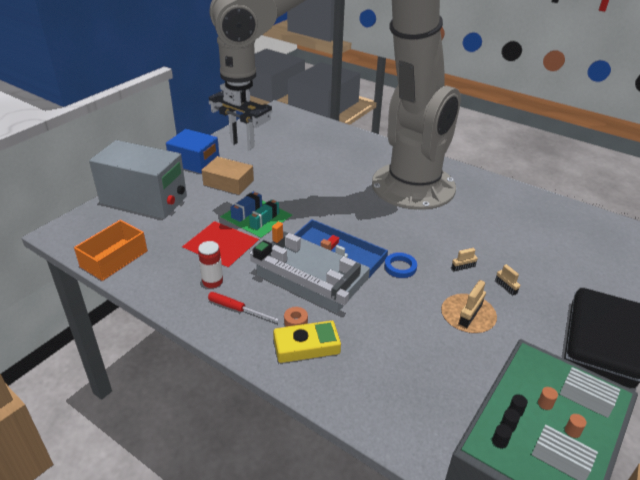

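View pics/t28.png

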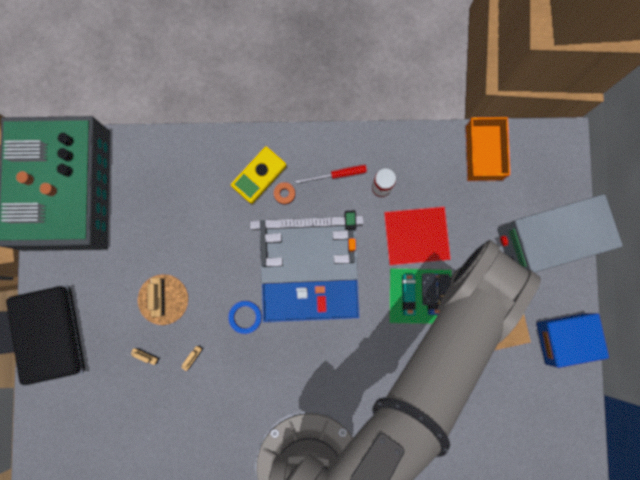

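```bash
python3 - <<'E'
from h import *
st(); print(arm.close_job())
E
```

```text
t 58.1 pos [ 456.5 -344.7  204.2] gauge [-133.12 -335.9 ] Fg -0.02 0.33 1.03 w 51.7 toolz [ 0.0054  1.     -0.0079]
the job is handed in; nothing more can be done
None
```

The whole task is done and I handed the job in at 58 s. The rig reports no verdict, so the results below come from my own last checks.

- **Offcuts:** I saw three on the bed: an L-shaped pale one I took to be the bracket, the red case and the copper block. I swept all three into the catch tray with the brush, without the gripper touching them. The copper block stands on end, well inside the tray.
- **Brush:** It stands upright on its cork mat, within about 10 mm of the centre.
- **Teal pack:** The jaw pressed it square at about 14 N, closing within about 1 mm of where a 30 mm pack should stop. It had been knocked about 5 cm beforehand, so I measured its position again before grasping it.
- **Blue pack:** The jaw pressed it square at about 13 N, closing within about 1 mm of where a 37 mm pack should stop.
- **Where they stand:** Both packs are upright on the green mat, at about (455, -274) and (455, -346).
- **Yellow pack:** It was not in any view, so I gauged nothing for it.
- **Jaw:** It is backed off to about 2 to 4 mm from its stop.
- **Bystanders:** They look unmoved in the last views.

**One reading disagreed:** the reported tool position (TCP) lies about 31 mm below the real fingertips. My first grasp of the brush closed above its grip because of this. I measured the offset from the depth images and allowed for it from then on.

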